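# Open the tester candle: unscrew the lid, take out the dust cover

### The arm

A 6-joint arm with a two-finger parallel gripper is mounted at the origin on a cart in front of the work surface, level with it; the furniture and walls round the work are solid. World frame = base frame: x ahead of the robot, y to its left, z up, the work surface at z = 0. Lengths are in m, angles in degrees, forces in N, time in s.
With the tool pointing down it reaches from about 0.4 to 0.825 m from the base axis. Payload 7 kg.
Tool frame: the origin (TCP) lies midway between the tips of the shut fingers; the grasp point (between the pads) lies 19 mm behind it (r.hold_point_z is the distance from the TCP to the grasp point, in m); x points along the fingers, y is the direction in which the jaws open and shut, and the axes are right-handed (so a half turn about x gives the same grasp; the last joint's range is limited). The gripper opens to 88 mm and grips with 3 to 60 N. Pads are 19 mm wide; open, the fingers measure 130 mm over their backs; the gripper's body (78 mm by 193 mm) begins 47 mm behind the grasp point.
Start: joints at [-53.566, 20.546, 0.682, 0, -70.136, -16.507], TCP at [0.23, -0.635, 0.227] pointing down, gripper open.
Joint ranges: [-176.03, 176.03], [-82.01, 121.73], [-58.28, 71.71], [-173.87, 95.51], [-174.79, -0.11], [-173.66, 173.66]. Speed limits (degrees/s): [136.94, 136.94, 172.46, 180, 180, 180].

### API

Orientations are given as [roll, pitch, yaw] about the fixed x, y, z axes, in that order (R = Rz(yaw) Ry(pitch) Rx(roll)).
In Python, from plant import r, viewer, order gives the robot as it stands. The module is installed in compiled form; this text tells all that it offers.
- The arm moves only by the shell command python3 -m creep 'ROWS' [FORCE]. ROWS is JSON, a list of rows, each an object of numbers: "ax", "ay", "az": the turn, a rotation vector about the tool's x, y, z in degrees; "tx", "ty", "tz": the shift along the tool's x, y, z in m; "fingers": the finger opening in m, from 0 to 0.0876. A call has 1 to 5 rows; each row is the pose to reach, as a shift and turn from the pose commanded when the call began, along the tool's axes at that moment; what a row does not reach only later rows make up. A row lasts 1/10 s, in which the tool goes at most 50 mm and 8.59 degrees, less where a joint would pass 70% of its speed; a pose out of reach is approached as far as the arm can. A call with a gripper value outside its range is refused whole. The fingers move at their own pace and stop on an object; FORCE is the grip in N (left out, the last holds). Time passes only in rows, so rows that repeat a pose let the fingers close. It gives the time, the measured TCP pose, the force and the opening at its end, in the units of the state.
- r.get_state(): the state, without advancing time (a new reading comes with each control period).
- viewer.capture(name): name is "side" or "top" or "wrist"; returns a dict with "pixels" (480x640x3 uint8, blue, green, red), "depth" (480x640 float32, m along the optical axis (not along the pixel's ray), 0 where there is no reading), "fx", "fy", "cx", "cy" (pixels), "rvec" (rotation vector, rad) and "tvec" (3), from world to camera coordinates, as OpenCV has them; the wrist camera has in their place "T_tool_cam" (4x4, takes a point from camera to tool coordinates, whose origin is the TCP and whose axes are the tool frame's). Camera axes: x right, y down, z forward; pixel columns grow to the right and rows downward; lengths in m; the calibration is good to about 2 mm. A picture is of the moment at which its call begins: read the wrist's pose just before it.
- order.close_job(): hands the job in, once; it reports no verdict.
The state is a dict: "time_s": time; "joints": joint angles; "qd": joint speeds; "joint_torque": joint torques, N m; "tcp_pos": TCP position; "eef_rot": TCP orientation; "contact_force": force on the tool from outside, world axes, zero at the start; "moment": the same for the moment, N m; "gripper_width": finger opening in m.
Only numpy, scipy, OpenCV 4.12 (cv2) and the standard library are available. Lean on these libraries where they do the work, as an engineer would, in place of code of your own. Each camera call takes 0.05 s, during which the arm holds its last target.

### The job

Set out the tester candle for customers to smell: unscrew the metal lid of the glass candle jar in the wooden stand all the way until the thread lets go, then lift it straight off without lifting the jar out of its stand. Then take out the white dust cover that closes the jar's mouth. Set lid and dust cover down gently, without dropping them, side by side in the shallow wooden tray, flat and right way up (they go back on at closing time), and leave the goods around alone.

Things in the scene. Friction and masses are not known exactly. Their poses are not given: they have to be found in the camera images.
- screw_lid: Ribbed aluminium screw lid, a hollow cap 64 mm wide, 39 mm high, open below, 60 g. Origin: centre of its lower rim, z up. Starts screwed down, rim on the jar's shoulder, turning easily. Right-hand thread: anticlockwise from above unscrews it, rising 12 mm per turn; free after about 1.5 turns (18 mm up); a quarter turn more does no harm. Until then pulling up lifts the whole jar. Let go, it stays put.
- dust_cover: White dust cover hidden under the lid: flange 49 mm wide, 2.5 mm thick, loose on the jar's rim; plug below it 41 mm wide, 4 mm deep, in the 44 mm mouth; on top a finger bar 10 mm thick (along x), 26 mm long (along y), 8 mm high to take it by. 14.5 mm high, 15 g. Origin: centre of the plug's underside, z up; flange top at z = 6.5 mm, bar top at 14.5 mm.
- candle_jar: Rounded-square clear glass jar with cream wax, 80 x 80 mm, 66 mm high to the shoulder, then a round threaded neck 50 mm wide (55 mm over the thread), 25 mm high; 105 mm high with lid. Loose, about 0.55 kg. Origin: centre of its underside, z up. Stands in the stand's recess with 1 mm play each side, which keeps it from turning.
- tester_stand: Dark wooden tester stand, a block 112 x 112 x 20 mm fixed on the counter, with a square recess 82 x 82 mm, 14 mm deep (recess floor 6 mm above the counter) that holds the jar. Origin: centre of its underside, z up; sides along x and y.
- tray: Shallow light wooden tray with a grey felt floor, fixed on the counter, 170 mm long (along its y), 116 mm wide (along its x), 14 mm high, 6 mm walls, inner floor 6 mm above the counter, inside 158 (y) x 104 mm (x). Origin: centre of its underside, z up. Lid and dust cover fit side by side along its length.
- round_tin: Bystander: round flowered slip-lid tin, 74 mm diameter, 32 mm high. Origin: centre of its underside.
- soap_box: Bystander: small lilac soap carton, 56 x 78 x 26 mm. Origin: centre of its underside.
- cream_tube: Bystander: pink tube standing on its cap, 38 x 58 x 121 mm. Origin: centre of its underside.
Things that resemble listed ones, but are neither listed nor needed, are in the scene too. Leave any orange look-alike of the screw_lid alone.

How it is judged (in metres and radians):
On the way, in this order (a step that is already met when the one before it is completed fails the run):
1. the lid is unscrewed and lifted clear of the jar, the jar still in its stand (z of screw_lid in the frame of candle_jar above 0.105 m and z of candle_jar in the frame of tester_stand below 0.009 m and angle between candle_jar's own z axis and vertical below 0.04 rad and x of candle_jar in the frame of tester_stand between -0.005 and 0.005 m and y of candle_jar in the frame of tester_stand between -0.005 and 0.005 m), for 0.2 s.
2. the dust cover is lifted out of the jar's mouth, the jar still in its stand (z of dust_cover in the frame of candle_jar above 0.115 m and z of candle_jar in the frame of tester_stand below 0.009 m and angle between candle_jar's own z axis and vertical below 0.04 rad and x of candle_jar in the frame of tester_stand between -0.005 and 0.005 m and y of candle_jar in the frame of tester_stand between -0.005 and 0.005 m), for 0.2 s.
At the end, for the whole second after the job is handed in: Lid (open side down) and dust cover (finger bar up) both lie flat on the tray's floor, inside its walls, within 4 mm of the floor's height and 0.06 and 0.1 rad of level, released and at rest; the jar stands upright in the recess of its stand (within 3 mm of the recess floor, 0.04 rad) (x of screw_lid in the frame of tray between -0.03 and 0.03 m and y of screw_lid in the frame of tray between -0.055 and 0.055 m and z of screw_lid in the frame of tray between 0.002 and 0.01 m and angle between screw_lid's own z axis and vertical below 0.06 rad and x of dust_cover in the frame of tray between -0.04 and 0.04 m and y of dust_cover in the frame of tray between -0.065 and 0.065 m and z of dust_cover in the frame of tray between 0.002 and 0.01 m and angle between dust_cover's own z axis and vertical below 0.1 rad and z of candle_jar in the frame of tester_stand below 0.009 m and angle between candle_jar's own z axis and vertical below 0.04 rad and x of candle_jar in the frame of tester_stand between -0.005 and 0.005 m and y of candle_jar in the frame of tester_stand between -0.005 and 0.005 m and linear speed of each of screw_lid, dust_cover, candle_jar below 0.02 m/s); the robot touches nothing.
It fails at once if the jar is pulled up out of the recess of its stand (more than 10 mm) or tipped (z of candle_jar in the frame of tester_stand above 0.016 m or angle between candle_jar's own z axis and vertical above 0.2 rad).
It fails at once if the lid or the dust cover is dropped (falls free, faster than 0.7 m/s, about 25 mm) ((linear speed of screw_lid above 0.7 m/s and contact force between screw_lid and the fingers below 0.05 N) or (linear speed of dust_cover above 0.7 m/s and contact force between dust_cover and the fingers below 0.05 N)).
It fails at once if a thing standing around is moved by more than 30 mm or knocked over (distance of any of round_tin, soap_box, cream_tube from where it was at the start of the episode above 0.03 m or angle between any of round_tin, soap_box, cream_tube's own z axis and vertical above 0.4 rad).
It also fails if it takes over 72 s, if anything falls off the work surface, if the arm or the gripper's body presses on something with over 40 N, if the wrist force passes 120 N, or if a joint passes its speed limit or range.

## Working session

There is one attempt and no reset: what is moved stays moved. The work goes in short steps, Python scripts to look and compute and a shell command to move; the robot and the scene stay as the last step left them, time stands still between calls to the robot, and variables do not carry over. Pictures are saved under pics/ and viewed, and the job is handed in when it is done.

```bash
mkdir -p pics; ls; python3 - <<'E'
from plant import r, viewer
import cv2
print(r.get_state(), r.hold_point_z)
for n in ("side","top","wrist"):
    c=viewer.capture(n); cv2.imwrite(f"pics/{n}0.png",c["pixels"])
    print(n,{k:(v.tolist() if hasattr(v,'tolist') else v) for k,v in c.items() if k not in("pixels","depth")})
E
```

```text
pics
{'time_s': 0.0, 'joints': array([-5.35670094e+01,  2.05917650e+01,  6.33507157e-01, -2.26946863e-02,
       -7.01349296e+01, -1.65069785e+01]), 'qd': array([ 0.07629435, -0.0595095 , -0.00272203,  0.02569148,  0.10063216,
       -0.11440313]), 'joint_torque': array([ 6.70111112e-04, -5.82719100e+01,  2.93068779e+01,  6.99743852e+00,
        6.96397852e-03, -1.84136634e-04]), 'tcp_pos': array([ 0.22986575, -0.63412924,  0.22560884]), 'eef_rot': array([ 93.61364323,  89.90440082, 113.53192613]), 'contact_force': array([ 0.11422109, -0.84290435, -0.51891151]), 'moment': array([0.01476871, 0.03801056, 0.00484028]), 'gripper_width': 0.08742606476348348} 0.0188
side {'fx': 519.434264775466, 'fy': 519.434264775466, 'cx': 311.66300549952877, 'cy': 232.69573614698552, 'rvec': [0.016950004970655068, 2.7840090172859204, -1.440168072687763], 'tvec': [0.5029884096132554, 0.03965246691545834, 1.1711711224071288]}
top {'fx': 434.45315384984383, 'fy': 434.45315384984383, 'cx': 321.3266275753762, 'cy': 237.3116773429829, 'rvec': [2.1781563101793338, -2.1696852979498193, 0.1402738803000244], 'tvec': [0.05426938539464434, 0.5153942085319426, 0.9729975011298638]}
wrist {'fx': 407.418645614883, 'fy': 407.418645614883, 'cx': 313.86582365836915, 'cy': 243.29710702811278, 'T_tool_cam': [[0.00020266658699452176, -0.30627849091971077, 0.9519419335895434, -0.15780305994143173], [0.9999999719182675, -5.486433972648921e-05, -0.00023055014254127264, -3.6735098862372695e-05], [0.00012284021538318902, 0.9519419535821751, 0.30627847119971163, -0.08255875354841599], [0.0, 0.0, 0.0, 1.0]]}
```

View pics/side0.png

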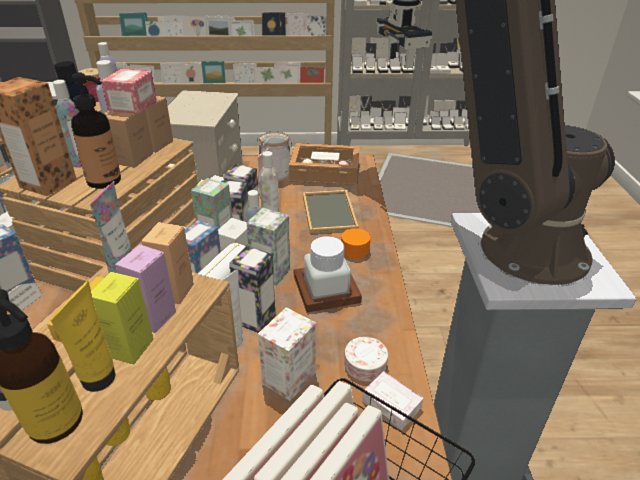

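View pics/top0.png

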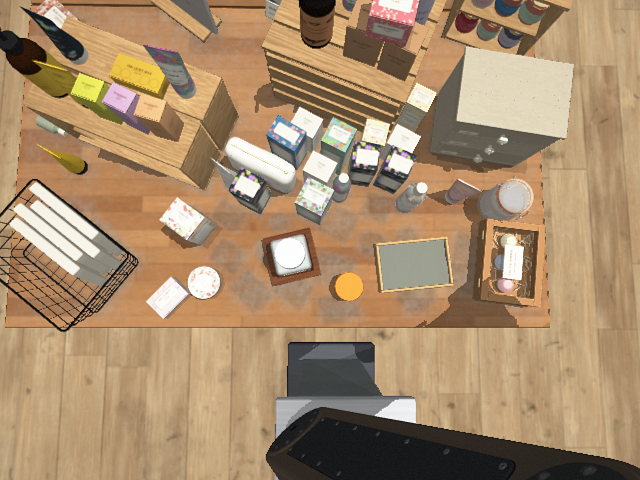

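View pics/wrist0.png

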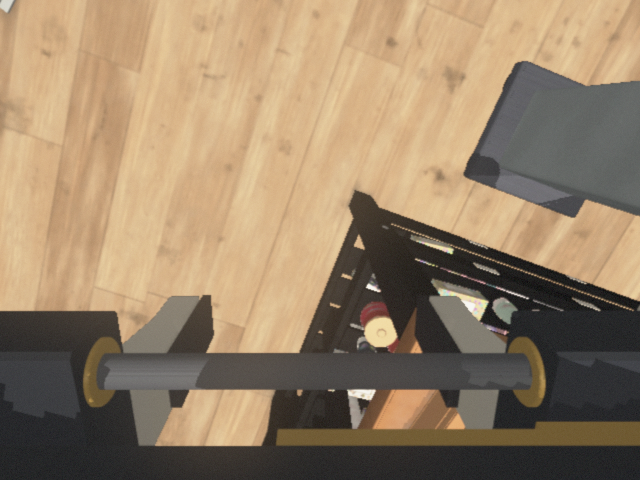

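The side and top views show the stand and jar (lid at about top (290,255), side (326,253)), the tray (top (414,264)), the orange look-alike (top (348,287)), and the tin and soap box far from the jar at left. I'll measure these next.

```bash
cat > h.py <<'E'
import numpy as np, cv2
from scipy.spatial.transform import Rotation as Ro
from plant import r, viewer
def ext(c,st=None):
    if "rvec" in c:
        R=cv2.Rodrigues(np.array(c["rvec"]))[0]; t=np.array(c["tvec"]).ravel()
        return R.T, -R.T@t     # cam->world rot, centre
    T=np.array(c["T_tool_cam"]); Rt=Ro.from_euler('xyz',st["eef_rot"],degrees=True).as_matrix()
    return Rt@T[:3,:3], Rt@T[:3,3]+st["tcp_pos"]
def ray(c,u,v,st=None):
    R,o=ext(c,st); d=R@np.array([(u-c["cx"])/c["fx"],(v-c["cy"])/c["fy"],1]); return o,d
def onplane(c,u,v,z,st=None):
    o,d=ray(c,u,v,st); return o+d*(z-o[2])/d[2]
def tri(a,b):
    (o1,d1),(o2,d2)=a,b
    s=np.linalg.lstsq(np.stack([d1,-d2],1),o2-o1,rcond=None)[0]
    p,q=o1+s[0]*d1,o2+s[1]*d2; return (p+q)/2,np.linalg.norm(p-q)
def dep(c,u,v,st=None):
    o,d=ray(c,u,v,st); return o+d*c["depth"][int(round(v)),int(round(u))]
def crop(c,x0,y0,x1,y1,s,name): 
    cv2.imwrite("pics/"+name,cv2.resize(c["pixels"][y0:y1,x0:x1],None,fx=s,fy=s,interpolation=cv2.INTER_NEAREST))
E
python3 - <<'E'
from h import *
np.set_printoptions(precision=4,suppress=True)
T=viewer.capture("top");S=viewer.capture("side")
crop(T,230,210,470,310,3,"t1.png");crop(S,270,170,400,320,4,"s1.png")
print(ext(T)[1],ext(S)[1])
for u,v in [(290,255),(414,264),(348,287),(340,320),(310,240)]: print("T",u,v,dep(T,u,v))
for u,v in [(326,246),(330,210),(356,238)]: print("S",u,v,dep(S,u,v))
E
```

```text
[0.4056 0.0752 1.0223] [0.5159 0.9264 0.7084]
T 290 255 [0.4682 0.1234 0.1131]
T 414 264 [ 0.4557 -0.1621  0.0052]
T 348 287 [ 0.4017 -0.0039  0.0386]
T 340 320 [0.3255 0.012  0.002 ]
T 310 240 [0.5092 0.0824 0.0237]
S 326 246 [0.4773 0.127  0.1109]
S 330 210 [ 0.4555 -0.1581  0.0093]
S 356 238 [0.4056 0.0025 0.0392]
```

View pics/t1.png

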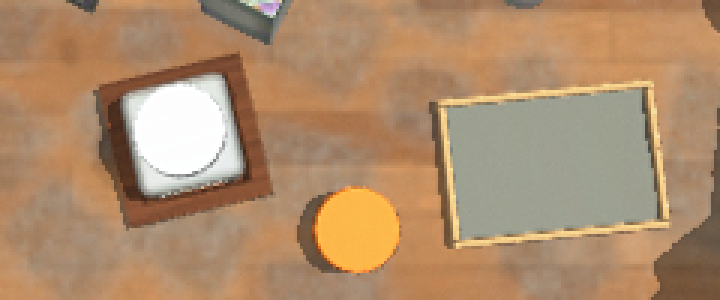

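View pics/s1.png

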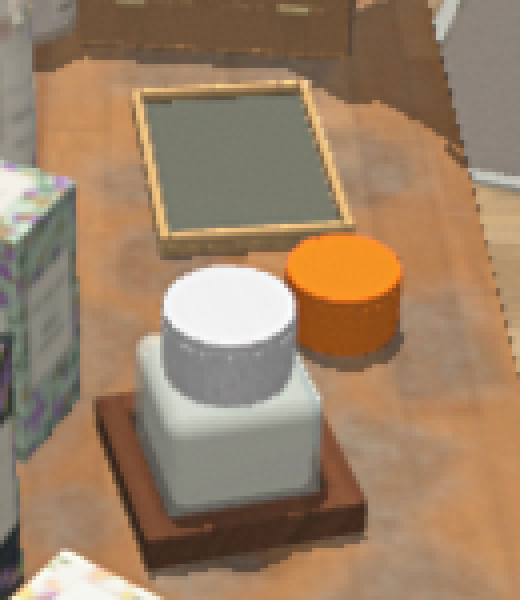

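The top crop shows the lid disc around pixel (290,253) and the stand and tray both yawed a little. In the side crop the lid's top face centre is around (327,246). Now fitting these.

```bash
python3 - <<'E'
from h import *
np.set_printoptions(precision=4,suppress=True)
T=viewer.capture("top");S=viewer.capture("side")
def wht(c,x0,y0,x1,y1,th):
    m=np.zeros((480,640),np.uint8); p=c["pixels"][y0:y1,x0:x1].min(2); m[y0:y1,x0:x1]=(p>th)*255
    k=max(cv2.findContours(m,0,1)[0],key=cv2.contourArea); return cv2.fitEllipse(k),cv2.contourArea(k)
for th in (215,230,242):
  a,A=wht(T,268,230,316,280,th); b,B=wht(S,305,232,350,262,th)
  print(th,a,A,b,B)
  print(tri(ray(T,*a[0]),ray(S,*b[0])), onplane(T,*a[0],.111), onplane(S,*b[0],.111))
# stand outline top face corners z=.02 ; tray outline corners z=.014
g=cv2.cvtColor(T["pixels"],cv2.COLOR_BGR2HSV)
t=[(262.5,239.5),(310.5,228),(320.5,274.5),(272.5,286)]
P=np.array([onplane(T,*q,.02)[:2] for q in t]);print("stand",P,P.mean(0),[np.linalg.norm(P[i]-P[i-1]) for i in range(4)],
 np.degrees(np.arctan2(*(P[0]-P[1])[::-1])),np.degrees(np.arctan2(*(P[3]-P[2])[::-1])))
t=[(375.5,243.7),(447.7,237.3),(453,285.6),(381,292.5)]
P=np.array([onplane(T,*q,.014)[:2] for q in t]);print("tray",P,P.mean(0),[np.linalg.norm(P[i]-P[i-1]) for i in range(4)],
 np.degrees(np.arctan2(*(P[0]-P[1])[::-1])),np.degrees(np.arctan2(*(P[3]-P[2])[::-1])))
# tray corners in side view
t=[(270+134/4,170+92/4),(270+306/4,170+82/4),(270+352/4,170+226/4),(270+160/4,170+236/4)]
P=np.array([onplane(S,*q,.014)[:2] for q in t]);print("tray S",P,P.mean(0),[np.linalg.norm(P[i]-P[i-1]) for i in range(4)])
u=[(447.7,237.3),(453,285.6)]
for i,j in ((1,0),(2,1)): pass
for a_,b_ in zip([(447.7,237.3),(453,285.6),(381,292.5),(375.5,243.7)],t): print(tri(ray(T,*a_),ray(S,*b_)))
# obstacle height map around
o=[]
D=T["depth"];R,c0=ext(T);vv,uu=np.mgrid[:480,:640]
W=c0+(np.stack([(uu-T["cx"])/T["fx"],(vv-T["cy"])/T["fy"],np.ones_like(D)],-1)*D[...,None])@R.T
np.save("W.npy",W)
m=(W[...,2]>.05)&(W[...,2]<.5)&(D>0)
for x0 in np.arange(.30,.9,.05):
  print("%.2f"%x0,[ "%3d"%(1000*max([0]+list(W[...,2][m&(abs(W[...,0]-x0)<.025)&(abs(W[...,1]-y)<.025)]))) for y in np.arange(.4,-.45,-.05)])
E
```

```text
215 ((290.1474609375, 253.38064575195312), (33.58244705200195, 34.52714157104492), 57.751068115234375) 821.5 ((326.73626708984375, 245.93960571289062), (18.462017059326172, 31.644378662109375), 90.09382629394531) 457.0
(array([0.4738, 0.1232, 0.1079]), np.float64(0.003700355539701682)) [0.4717 0.1232 0.111 ] [0.4758 0.127  0.111 ]
230 ((289.2640686035156, 252.64181518554688), (29.04798126220703, 29.404996871948242), 54.13609313964844) 666.5 ((326.7393798828125, 245.90301513671875), (18.201248168945312, 31.343441009521484), 91.46821594238281) 446.5
(array([0.4746, 0.1251, 0.1095]), np.float64(0.0023506415815112507)) [0.4733 0.1251 0.111 ] [0.4758 0.1269 0.111 ]
242 ((289.3172302246094, 252.7833251953125), (28.471271514892578, 29.0209903717041), 53.07061004638672) 647.0 ((326.81585693359375, 245.84188842773438), (16.991621017456055, 30.023454666137695), 91.12223052978516) 50.0
(array([0.4743, 0.1249, 0.1095]), np.float64(0.002500892894091538)) [0.473 0.125 0.111] [0.4757 0.1267 0.111 ]
stand [[0.5103 0.1923]
 [0.5377 0.0814]
 [0.43   0.0578]
 [0.4034 0.1676]] [0.4703 0.1247] [np.float6
[... 1872 characters left out ...]
145', '183', '188', '156', '155', '154', '  0', '121', '  0', '123', '115']
0.70 ['310', '309', '205', '132', '128', '155', '155', '189', '190', '155', '155', '150', '218', '218', '219', '220', '219']
0.75 ['309', '308', '309', '201', '  0', '155', '155', '188', '189', '229', '228', '144', '222', '220', '219', '220', '220']
0.80 ['236', '354', '356', '203', '  0', '  0', '228', '229', '384', '386', '386', '225', '219', '219', '221', '220', '219']
0.85 ['234', '203', '203', '  0', '226', '228', '357', '359', '386', '386', '386', '228', '218', '219', '219', '219', '219']
0.90 ['203', '  0', '  0', '  0', '  0', '229', '348', '348', '327', '227', '338', '335', '  0', '213', '  0', '  0', '  0']
```

```bash
python3 - <<'E'
from h import *
np.set_printoptions(precision=3,suppress=True)
s=r.get_state();R=Ro.from_euler('xyz',s["eef_rot"],degrees=True).as_matrix();print(R)
y=R[:,1];print("jaw angle",np.degrees(np.arctan2(y[1],y[0])))
W=np.load("W.npy");c=np.array([.4745,.126])
d=W[...,:2]-c;rr=np.hypot(*np.moveaxis(d,-1,0));an=np.degrees(np.arctan2(d[...,1],d[...,0]))
for a in range(-180,180,15):
  print(a,[int(1000*max([0]+list(W[...,2][(rr>q-.0075)&(rr<=q+.0075)&(abs((an-a+180)%360-180)<8)&(W[...,2]<.6)]))) for q in (.05,.065,.08,.095,.11,.125)])
g=np.array([.4555,-.1585]);print("delta to lid in tool axes",R.T@(np.array([.4745,.126,.2])-s["tcp_pos"]))
E
```

```text
[[-0.    -0.341  0.94 ]
 [ 0.     0.94   0.341]
 [-1.     0.    -0.   ]]
jaw angle 109.92420625407536
-180 [71, 24, 4, 5, 6, 7]
-165 [67, 23, 5, 6, 5, 6]
-150 [68, 24, 5, 5, 5, 5]
-135 [73, 25, 20, 5, 5, 44]
-120 [76, 25, 23, 5, 33, 45]
-105 [71, 24, 6, 5, 4, 41]
-90 [24, 25, 5, 5, 5, 5]
-75 [25, 6, 5, 5, 6, 5]
-60 [65, 23, 5, 5, 6, 5]
-45 [73, 24, 4, 142, 143, 144]
-30 [76, 25, 23, 144, 144, 144]
-15 [69, 23, 5, 144, 144, 144]
0 [24, 6, 5, 140, 141, 6]
15 [26, 5, 5, 5, 5, 6]
30 [25, 19, 4, 3, 6, 154]
45 [71, 24, 7, 6, 4, 153]
60 [76, 25, 21, 5, 5, 4]
75 [70, 25, 5, 5, 6, 4]
90 [25, 19, 5, 6, 4, 5]
105 [24, 6, 6, 5, 7, 6]
120 [25, 20, 4, 4, 7, 4]
135 [72, 24, 5, 5, 6, 7]
150 [73, 25, 25, 5, 5, 4]
165 [72, 24, 5, 6, 6, 5]
delta to lid in tool axes [0.027 0.632 0.489]
```

```bash
python3 -m creep '[{"ty":0.039,"tz":0.03,"fingers":0.0876},{"ty":0.078,"tz":0.06,"fingers":0.0876},{"ty":0.117,"tz":0.09,"fingers":0.0876},{"ty":0.156,"tz":0.12,"fingers":0.0876},{"ty":0.195,"tz":0.15,"fingers":0.0876}]' 25
```

```text
invalid input
```

```bash
python3 -m creep '[{"ty":0.039,"tz":0.03,"fingers":0.087},{"ty":0.078,"tz":0.06,"fingers":0.087},{"ty":0.117,"tz":0.09,"fingers":0.087},{"ty":0.156,"tz":0.12,"fingers":0.087},{"ty":0.195,"tz":0.15,"fingers":0.087}]' 25
```

```text
invalid input
```

Perhaps every row needs all keys; trying that.

```bash
python3 -m creep '[{"ax":0,"ay":0,"az":0,"tx":0,"ty":0.039,"tz":0.03,"fingers":0.087},{"ax":0,"ay":0,"az":0,"tx":0,"ty":0.078,"tz":0.06,"fingers":0.087},{"ax":0,"ay":0,"az":0,"tx":0,"ty":0.117,"tz":0.09,"fingers":0.087},{"ax":0,"ay":0,"az":0,"tx":0,"ty":0.156,"tz":0.12,"fingers":0.087},{"ax":0,"ay":0,"az":0,"tx":0,"ty":0.195,"tz":0.15,"fingers":0.087}]' 25
```

```text
time_s: 0.85
tcp_pos: [0.3047, -0.3984, 0.2266]
eef_rot: [-47.8, 90.0, -27.9]
contact_force: [1.2, -0.1, 0.1]
gripper_width: 0.0871
```

```bash
python3 -m creep '[{"ax":0,"ay":0,"az":0,"tx":0,"ty":0.039,"tz":0.03,"fingers":0.087},{"ax":0,"ay":0,"az":0,"tx":0,"ty":0.078,"tz":0.06,"fingers":0.087},{"ax":0,"ay":0,"az":0,"tx":0,"ty":0.117,"tz":0.09,"fingers":0.087},{"ax":0,"ay":0,"az":0,"tx":0,"ty":0.156,"tz":0.12,"fingers":0.087},{"ax":0,"ay":0,"az":0,"tx":0,"ty":0.195,"tz":0.15,"fingers":0.087}]' 25
python3 -m creep '[{"ax":0,"ay":0,"az":0,"tx":0,"ty":0.039,"tz":0.03,"fingers":0.087},{"ax":0,"ay":0,"az":0,"tx":0,"ty":0.078,"tz":0.06,"fingers":0.087},{"ax":0,"ay":0,"az":0,"tx":0,"ty":0.117,"tz":0.09,"fingers":0.087},{"ax":0,"ay":0,"az":0,"tx":0,"ty":0.156,"tz":0.12,"fingers":0.087},{"ax":0,"ay":0,"az":0,"tx":0,"ty":0.195,"tz":0.15,"fingers":0.087}]' 25
python3 - <<'E'
from h import *
np.set_printoptions(precision=4,suppress=True)
s=r.get_state();c=viewer.capture("wrist");cv2.imwrite("pics/w1.png",c["pixels"])
print(s["joints"],s["tcp_pos"]);R=Ro.from_euler('xyz',s["eef_rot"],degrees=True).as_matrix();print(R)
E
```

```text
time_s: 1.35
tcp_pos: [0.3793, -0.1639, 0.2271]
eef_rot: [-19.4, 89.9, 0.5]
contact_force: [0.5, -0.7, 0.7]
gripper_width: 0.087
time_s: 1.85
tcp_pos: [0.4539, 0.071, 0.2271]
eef_rot: [9.8, 89.9, 29.8]
contact_force: [1.9, -1.2, -0.1]
gripper_width: 0.0872
[  33.5769   -0.3452  -25.2512    0.006   -65.0119 -103.6107] [0.4539 0.071  0.2271]
[[ 0.0012 -0.3415  0.9399]
 [ 0.0007  0.9399  0.3415]
 [-1.      0.0002  0.0014]]
```

View pics/w1.png

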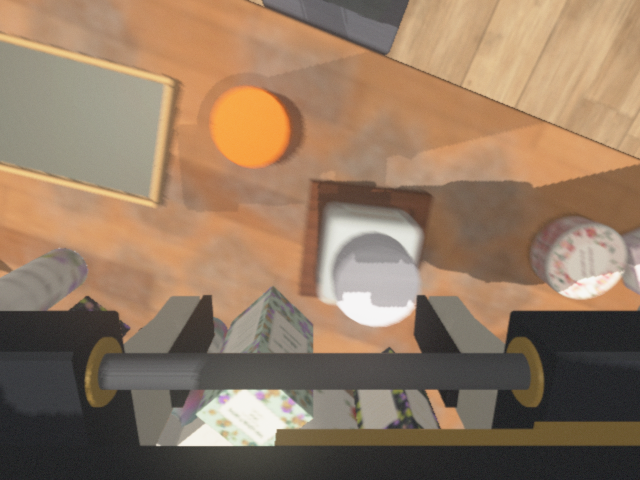

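The wrist view shows the lid's top disc around (377,279), about 86 px wide, and the jar's stand behind it. I'll check that position against the other views.

```bash
python3 - <<'E'
from h import *
np.set_printoptions(precision=4,suppress=True)
s=r.get_state();c=viewer.capture("wrist")
crop(c,310,160,450,340,4,"w1c.png")
for p in [(377,279),(377,310),(350,270)]: print(onplane(c,*p,.111,s),dep(c,*p,s))
p=onplane(c,377-43,279,.111,s);q=onplane(c,377+43,279,.111,s);print(np.linalg.norm(p-q))
E
```

```text
[0.4723 0.1305 0.111 ] [0.4723 0.1305 0.1109]
[0.4954 0.1402 0.111 ] [0.4949 0.1398 0.112 ]
[0.4725 0.1094 0.111 ] [0.4726 0.1096 0.1105]
0.06251262113188191
```

View pics/w1c.png

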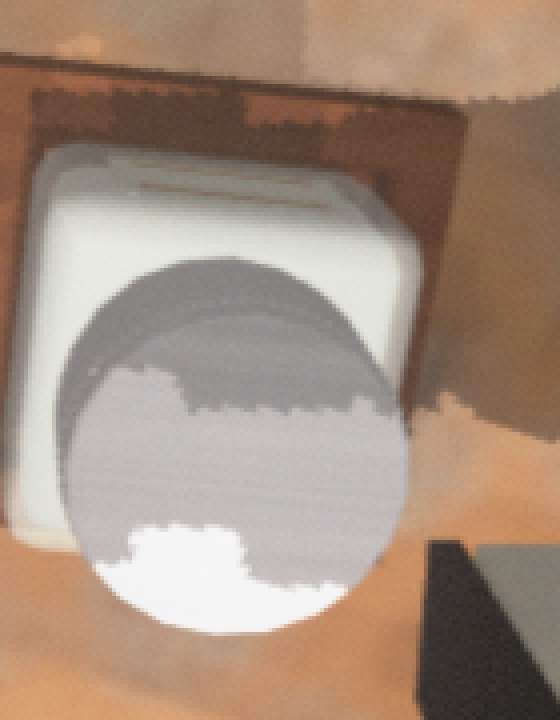

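```bash
python3 - <<'E'
from h import *
np.set_printoptions(precision=4,suppress=True)
s=r.get_state();c=viewer.capture("wrist")
p=onplane(c,369.3,278.3,.111,s);print(p,s["tcp_pos"])
R=Ro.from_euler('xyz',s["eef_rot"],degrees=True).as_matrix();print(R.T@(np.array([.4745,.1255,.15])-s["tcp_pos"]))
E
```

```text
[0.4718 0.122  0.111 ] [0.4554 0.0733 0.2266]
[0.0767 0.0424 0.0359]
```

```bash
python3 - <<'E'
from h import *
np.set_printoptions(precision=4,suppress=True)
s=r.get_state();c=viewer.capture("wrist")
crop(c,310,160,450,340,4,"w2c.png")
print(s["tcp_pos"],s["time_s"])
# lid pixels by depth plane
D=c["depth"];R,o=ext(c,s);vv,uu=np.mgrid[:480,:640]
W=o+(np.stack([(uu-c["cx"])/c["fx"],(vv-c["cy"])/c["fy"],np.ones_like(D)],-1)*D[...,None])@R.T
m=(abs(W[...,2]-.111)<.006)&(np.hypot(W[...,0]-.4735,W[...,1]-.125)<.045)&(vv<345)
m=cv2.morphologyEx(m.astype(np.uint8),cv2.MORPH_OPEN,np.ones((3,3)))
k=max(cv2.findContours(m,0,1)[0],key=cv2.contourArea);e=cv2.fitEllipse(k);print(e,cv2.boundingRect(k),onplane(c,*e[0],.111,s),W[m>0].mean(0),np.median(W[m>0][:,2]))
E
```

```text
[0.4543 0.0713 0.2264] 2.0
((373.0138854980469, 283.0877990722656), (80.50888061523438, 86.27472686767578), 78.0978012084961) (330, 242, 87, 82) [0.473  0.1238 0.111 ] [0.4734 0.124  0.1106] 0.11072118063222769
```

View pics/w2c.png

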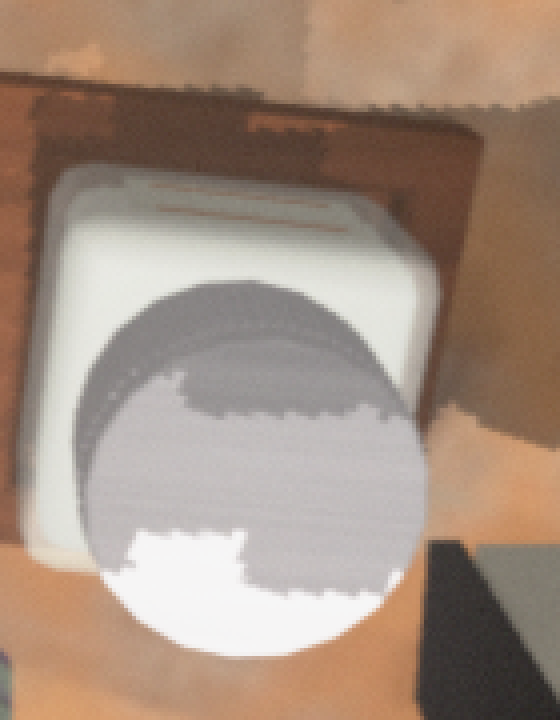

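The disc is centred at crop (255,498), i.e. (373,283), which puts the lid at (0.473, 0.124) with its top at z 0.111. All three views agree within 2 mm. Next I move over it and pre-rotate clockwise.

```bash
python3 -m creep '[{"ax":8,"ay":0,"az":0,"tx":0,"ty":0.022,"tz":0.0185,"fingers":0.087},{"ax":16,"ay":0,"az":0,"tx":0.01,"ty":0.0433,"tz":0.037,"fingers":0.087},{"ax":24,"ay":0,"az":0,"tx":0.02,"ty":0.0433,"tz":0.037,"fingers":0.087},{"ax":32,"ay":0,"az":0,"tx":0.04,"ty":0.0433,"tz":0.037,"fingers":0.087},{"ax":40,"ay":0,"az":0,"tx":0.06,"ty":0.0433,"tz":0.037,"fingers":0.087}]' 25
python3 -m creep '[{"ax":8,"ay":0,"az":0,"tx":0,"ty":0,"tz":0,"fingers":0.087},{"ax":14,"ay":0,"az":0,"tx":0,"ty":0,"tz":0,"fingers":0.087},{"ax":14,"ay":0,"az":0,"tx":0,"ty":0,"tz":0,"fingers":0.087}]' 25
python3 - <<'E'
from h import *
np.set_printoptions(precision=4,suppress=True)
s=r.get_state();c=viewer.capture("wrist");cv2.imwrite("pics/w3.png",c["pixels"])
s=r.get_state();print(s["joints"],s["tcp_pos"],s["time_s"]);R=Ro.from_euler('xyz',s["eef_rot"],degrees=True).as_matrix();print(R)
E
```

```text
time_s: 2.55
tcp_pos: [0.4737, 0.1211, 0.1663]
eef_rot: [61.3, 89.9, 40.9]
contact_force: [0.9, 0.1, -0.6]
gripper_width: 0.0868
time_s: 2.85
tcp_pos: [0.4735, 0.1209, 0.1666]
eef_rot: [-119.9, 90.0, -154.1]
contact_force: [-0.4, -0.2, 1.0]
gripper_width: 0.0866
[  37.437     5.8016  -27.203     0.0005  -56.9833 -161.452 ] [0.4737 0.1211 0.1668] 2.9
[[ 0.0002  0.5594  0.8289]
 [ 0.0001  0.8289 -0.5594]
 [-1.      0.0002  0.0001]]
```

View pics/w3.png

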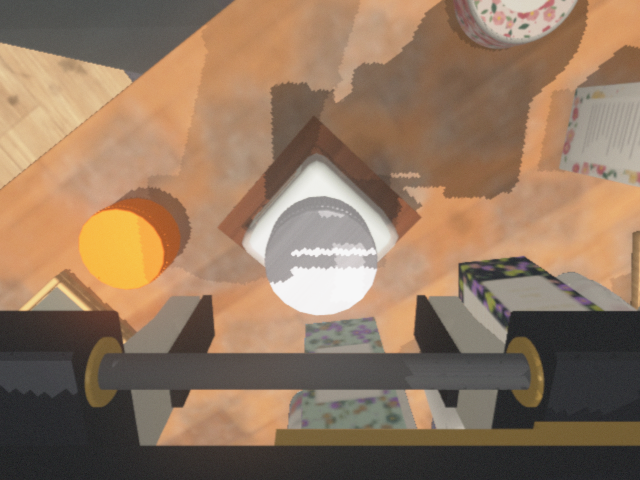

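```bash
python3 - <<'E'
from h import *
np.set_printoptions(precision=4,suppress=True)
s=r.get_state();c=viewer.capture("wrist")
D=c["depth"];R,o=ext(c,s);vv,uu=np.mgrid[:480,:640]
W=o+(np.stack([(uu-c["cx"])/c["fx"],(vv-c["cy"])/c["fy"],np.ones_like(D)],-1)*D[...,None])@R.T
m=(abs(W[...,2]-.111)<.006)&(np.hypot(W[...,0]-.4735,W[...,1]-.125)<.045)&(vv<345)
k=max(cv2.findContours(m.astype(np.uint8),0,1)[0],key=cv2.contourArea);e=cv2.fitEllipse(k)
p=onplane(c,*e[0],.111,s);print(e,cv2.boundingRect(k),p,np.median(W[m>0][:,2]))
Rt=Ro.from_euler('xyz',s["eef_rot"],degrees=True).as_matrix();print(s["tcp_pos"],Rt.T@(p-s["tcp_pos"]), "obst z",[ (a,np.max(W[...,2][(np.hypot(W[...,0]-.474,W[...,1]-.124)<a)&(W[...,2]<.16)&(vv<300)])) for a in (.06,.08,.09,.1,.11)])
E
```

```text
((319.8014831542969, 261.0053405761719), (106.62582397460938, 111.31060028076172), 88.00247192382812) (264, 207, 113, 108) [0.4728 0.1264 0.111 ] 0.110678933122555
[0.4737 0.1211 0.1668] [ 0.0558  0.0039 -0.0037] obst z [(0.06, np.float64(0.1128896145259688)), (0.08, np.float64(0.1128896145259688)), (0.09, np.float64(0.1128896145259688)), (0.1, np.float64(0.1128896145259688)), (0.11, np.float64(0.1128896145259688))]
```

```bash
python3 -m creep '[{"ax":0,"ay":0,"az":0,"tx":0.02,"ty":0.0032,"tz":-0.0026,"fingers":0.087},{"ax":0,"ay":0,"az":0,"tx":0.045,"ty":0.0032,"tz":-0.0026,"fingers":0.087},{"ax":0,"ay":0,"az":0,"tx":0.065,"ty":0.0032,"tz":-0.0026,"fingers":0.087},{"ax":0,"ay":0,"az":0,"tx":0.08,"ty":0.0032,"tz":-0.0026,"fingers":0.087},{"ax":0,"ay":0,"az":0,"tx":0.08,"ty":0.0032,"tz":-0.0026,"fingers":0.087}]' 20
python3 -m creep '[{"ax":0,"ay":0,"az":0,"tx":0,"ty":0,"tz":0,"fingers":0.06},{"ax":0,"ay":0,"az":0,"tx":0,"ty":0,"tz":0,"fingers":0.06},{"ax":0,"ay":0,"az":0,"tx":0,"ty":0,"tz":0,"fingers":0.06},{"ax":0,"ay":0,"az":0,"tx":0,"ty":0,"tz":0,"fingers":0.05},{"ax":0,"ay":0,"az":0,"tx":0,"ty":0,"tz":0,"fingers":0.05}]' 20
python3 - <<'E'
from h import *
s=r.get_state();print(s["tcp_pos"],s["contact_force"],s["moment"],s["gripper_width"])
c=viewer.capture("side");crop(c,270,170,400,320,4,"s2.png")
E
```

```text
time_s: 3.45
tcp_pos: [0.4722, 0.1251, 0.085]
eef_rot: [-113.7, 89.8, -147.7]
contact_force: [0.3, -0.7, 0.6]
gripper_width: 0.0868
time_s: 3.95
tcp_pos: [0.4735, 0.126, 0.0873]
eef_rot: [22.2, 90.0, -11.8]
contact_force: [-2.2, -3.3, 5.8]
gripper_width: 0.0634
[0.47353067 0.12596492 0.08734599] [-2.17327833 -3.31903639  5.78739867] [-0.94734467  0.64012558  0.02768916] 0.0633890779303994
```

View pics/s2.png

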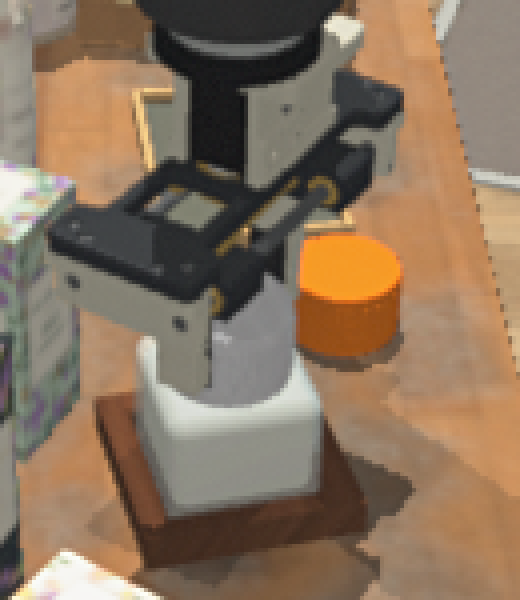

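Side view: the fingers straddle the lid at about (320,265), and the opening reads 63.4 mm, so the grip is good. I start unscrewing.

```bash
python3 -m creep '[{"ax":-8.5,"ay":0,"az":0,"tx":-0.0003,"ty":0,"tz":0,"fingers":0.05},{"ax":-17,"ay":0,"az":0,"tx":-0.0006,"ty":0,"tz":0,"fingers":0.05},{"ax":-25.5,"ay":0,"az":0,"tx":-0.0009,"ty":0,"tz":0,"fingers":0.05},{"ax":-34,"ay":0,"az":0,"tx":-0.0011,"ty":0,"tz":0,"fingers":0.05},{"ax":-42.5,"ay":0,"az":0,"tx":-0.0014,"ty":0,"tz":0,"fingers":0.05}]' 20
python3 - <<'E'
from h import *
s=r.get_state();print(s["joints"],s["contact_force"],s["moment"],s["gripper_width"])
c=viewer.capture("side");crop(c,270,170,400,320,4,"s3.png")
E
```

```text
time_s: 4.5
tcp_pos: [0.4727, 0.1251, 0.0879]
eef_rot: [-138.3, 89.9, -129.6]
contact_force: [0.6, -3.5, -0.8]
gripper_width: 0.0636
[ 3.79393885e+01  1.12812221e+01 -3.28647302e+01  3.63892197e-02
 -4.59720257e+01 -1.19201114e+02] [ 0.55142903 -3.45580417 -0.81951124] [-1.28560237 -0.17032896 -0.0815877 ] 0.06363804801942899
```

View pics/s3.png

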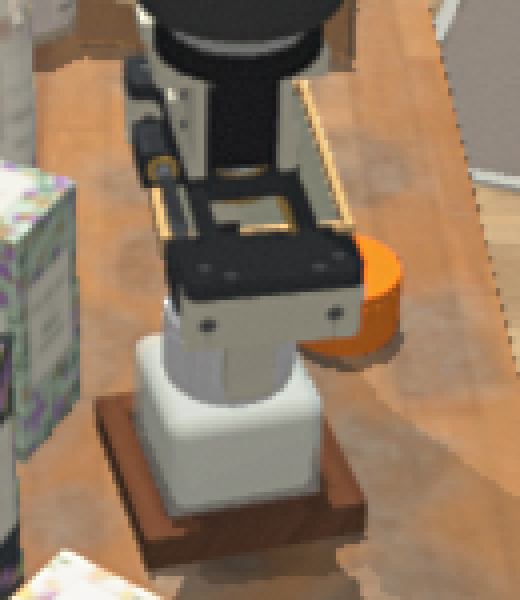

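Turning works: the jar is still seated and forces are small. I continue the stroke.

```bash
python3 -m creep '[{"ax":-8.5,"ay":0,"az":0,"tx":-0.0003,"ty":0,"tz":0,"fingers":0.05},{"ax":-17,"ay":0,"az":0,"tx":-0.0006,"ty":0,"tz":0,"fingers":0.05},{"ax":-25.5,"ay":0,"az":0,"tx":-0.0009,"ty":0,"tz":0,"fingers":0.05},{"ax":-34,"ay":0,"az":0,"tx":-0.0011,"ty":0,"tz":0,"fingers":0.05},{"ax":-42.5,"ay":0,"az":0,"tx":-0.0014,"ty":0,"tz":0,"fingers":0.05}]' 20
python3 -m creep '[{"ax":-8.5,"ay":0,"az":0,"tx":-0.0003,"ty":0,"tz":0,"fingers":0.05},{"ax":-17,"ay":0,"az":0,"tx":-0.0006,"ty":0,"tz":0,"fingers":0.05},{"ax":-25.5,"ay":0,"az":0,"tx":-0.0009,"ty":0,"tz":0,"fingers":0.05},{"ax":-34,"ay":0,"az":0,"tx":-0.0011,"ty":0,"tz":0,"fingers":0.05},{"ax":-42.5,"ay":0,"az":0,"tx":-0.0014,"ty":0,"tz":0,"fingers":0.05}]' 20
python3 -m creep '[{"ax":-8.5,"ay":0,"az":0,"tx":-0.0003,"ty":0,"tz":0,"fingers":0.05},{"ax":-17,"ay":0,"az":0,"tx":-0.0006,"ty":0,"tz":0,"fingers":0.05},{"ax":-25.5,"ay":0,"az":0,"tx":-0.0009,"ty":0,"tz":0,"fingers":0.05},{"ax":-34,"ay":0,"az":0,"tx":-0.0011,"ty":0,"tz":0,"fingers":0.05},{"ax":-42.5,"ay":0,"az":0,"tx":-0.0014,"ty":0,"tz":0,"fingers":0.05}]' 20
python3 - <<'E'
from h import *
s=r.get_state();print(s["joints"],s["contact_force"],s["moment"],s["gripper_width"])
E
```

```text
time_s: 5.05
tcp_pos: [0.4728, 0.1252, 0.0894]
eef_rot: [179.8, 89.9, -129.2]
contact_force: [-1.0, -7.3, 4.7]
gripper_width: 0.0633
time_s: 5.55
tcp_pos: [0.4729, 0.125, 0.0909]
eef_rot: [144.1, 89.9, -122.3]
contact_force: [-1.5, -10.8, 7.7]
gripper_width: 0.0632
time_s: 6.05
tcp_pos: [0.4736, 0.1259, 0.0924]
eef_rot: [-160.8, 90.0, -24.7]
contact_force: [0.4, -3.3, 0.1]
gripper_width: 0.0637
[ 3.79465062e+01  1.09575509e+01 -3.25297433e+01  3.62474019e-02
 -4.64991243e+01  8.11258293e+00] [ 0.44938861 -3.26531159  0.08181886] [-1.20300642  0.20525913 -0.06149718] 0.06369944664638054
```

```bash
python3 -m creep '[{"ax":-8.5,"ay":0,"az":0,"tx":-0.0003,"ty":0,"tz":0,"fingers":0.05},{"ax":-17,"ay":0,"az":0,"tx":-0.0006,"ty":0,"tz":0,"fingers":0.05},{"ax":-25.5,"ay":0,"az":0,"tx":-0.0009,"ty":0,"tz":0,"fingers":0.05},{"ax":-34,"ay":0,"az":0,"tx":-0.0011,"ty":0,"tz":0,"fingers":0.05},{"ax":-42.5,"ay":0,"az":0,"tx":-0.0014,"ty":0,"tz":0,"fingers":0.05}]' 20
python3 -m creep '[{"ax":-8.5,"ay":0,"az":0,"tx":-0.0003,"ty":0,"tz":0,"fingers":0.05},{"ax":-17,"ay":0,"az":0,"tx":-0.0006,"ty":0,"tz":0,"fingers":0.05},{"ax":-25.5,"ay":0,"az":0,"tx":-0.0009,"ty":0,"tz":0,"fingers":0.05},{"ax":-34,"ay":0,"az":0,"tx":-0.0011,"ty":0,"tz":0,"fingers":0.05},{"ax":-42.5,"ay":0,"az":0,"tx":-0.0014,"ty":0,"tz":0,"fingers":0.05}]' 20
python3 -m creep '[{"ax":-8.5,"ay":0,"az":0,"tx":-0.0003,"ty":0,"tz":0,"fingers":0.05},{"ax":-17,"ay":0,"az":0,"tx":-0.0006,"ty":0,"tz":0,"fingers":0.05},{"ax":-25.5,"ay":0,"az":0,"tx":-0.0009,"ty":0,"tz":0,"fingers":0.05},{"ax":-34,"ay":0,"az":0,"tx":-0.0011,"ty":0,"tz":0,"fingers":0.05},{"ax":-42.5,"ay":0,"az":0,"tx":-0.0014,"ty":0,"tz":0,"fingers":0.05}]' 20
python3 -m creep '[{"ax":-8.5,"ay":0,"az":0,"tx":-0.0003,"ty":0,"tz":0,"fingers":0.05},{"ax":-17,"ay":0,"az":0,"tx":-0.0006,"ty":0,"tz":0,"fingers":0.05},{"ax":-25.5,"ay":0,"az":0,"tx":-0.0009,"ty":0,"tz":0,"fingers":0.05}]' 20
python3 - <<'E'
from h import *
s=r.get_state();print(s["joints"],s["contact_force"],s["moment"],s["gripper_width"])
c=viewer.capture("side");crop(c,270,170,400,320,4,"s4.png")
E
```

```text
time_s: 6.55
tcp_pos: [0.4731, 0.1255, 0.0936]
eef_rot: [58.7, 89.9, -122.7]
contact_force: [1.0, -3.6, 1.7]
gripper_width: 0.0634
time_s: 7.05
tcp_pos: [0.4735, 0.1256, 0.0953]
eef_rot: [61.2, 89.9, -77.8]
contact_force: [2.4, -6.7, 3.5]
gripper_width: 0.0639
time_s: 7.55
tcp_pos: [0.4734, 0.126, 0.0965]
eef_rot: [36.9, 90.0, -59.5]
contact_force: [-0.3, -3.7, 1.6]
gripper_width: 0.0636
time_s: 7.85
tcp_pos: [0.4735, 0.1262, 0.0975]
eef_rot: [99.5, 90.0, 28.5]
contact_force: [0.4, -1.1, -0.5]
gripper_width: 0.0634
[ 3.79663536e+01  1.05645652e+01 -3.21875835e+01  5.24559601e-03
 -4.72246546e+01  1.61115961e+02] [ 0.43133058 -1.12031639 -0.45120351] [-0.66504035 -0.15469189 -0.0104642 ] 0.0634303846554714
```

View pics/s4.png

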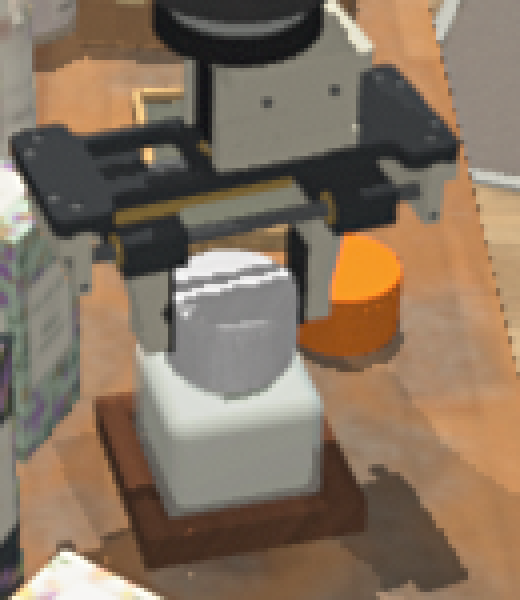

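The first 323° are done and the lid has visibly risen. I release, turn back 255° and regrip.

```bash
python3 -m creep '[{"ax":0,"ay":0,"az":0,"tx":0,"ty":0,"tz":0,"fingers":0.077},{"ax":0,"ay":0,"az":0,"tx":0,"ty":0,"tz":0,"fingers":0.077},{"ax":0,"ay":0,"az":0,"tx":0,"ty":0,"tz":0,"fingers":0.077},{"ax":8.5,"ay":0,"az":0,"tx":0,"ty":0,"tz":0,"fingers":0.077},{"ax":17,"ay":0,"az":0,"tx":0,"ty":0,"tz":0,"fingers":0.077}]' 20
for i in 1 2 3 4 5; do python3 -m creep '[{"ax":8.5,"ay":0,"az":0,"tx":0,"ty":0,"tz":0,"fingers":0.077},{"ax":17,"ay":0,"az":0,"tx":0,"ty":0,"tz":0,"fingers":0.077},{"ax":25.5,"ay":0,"az":0,"tx":0,"ty":0,"tz":0,"fingers":0.077},{"ax":34,"ay":0,"az":0,"tx":0,"ty":0,"tz":0,"fingers":0.077},{"ax":42.5,"ay":0,"az":0,"tx":0,"ty":0,"tz":0,"fingers":0.077}]' 20; done
python3 - <<'E'
from h import *
s=r.get_state();print(s["joints"],s["contact_force"],s["moment"],s["gripper_width"])
E
```

```text
time_s: 8.4
tcp_pos: [0.4735, 0.1264, 0.0973]
eef_rot: [146.0, 90.0, 57.4]
contact_force: [1.2, -0.4, 0.9]
gripper_width: 0.0773
time_s: 8.9
tcp_pos: [0.4734, 0.1264, 0.0973]
eef_rot: [-168.3, 90.0, 60.6]
contact_force: [-0.4, -0.5, -0.5]
gripper_width: 0.0772
time_s: 9.4
tcp_pos: [0.4734, 0.1264, 0.0972]
eef_rot: [-123.2, 90.0, 63.3]
contact_force: [-0.2, -0.2, -0.4]
gripper_width: 0.0769
time_s: 9.9
tcp_pos: [0.4734, 0.1264, 0.0972]
eef_rot: [-72.4, 90.0, 71.5]
contact_force: [-0.1, 0.4, 0.2]
gripper_width: 0.0776
time_s: 10.4
tcp_pos: [0.4734, 0.1264, 0.0973]
eef_rot: [-38.9, 90.0, 62.5]
contact_force: [-0.2, 0.5, -1.0]
gripper_width: 0.0768
time_s: 10.9
tcp_pos: [0.4734, 0.1263, 0.0973]
eef_rot: [4.9, 90.0, 63.8]
contact_force: [0.2, -0.2, 0.5]
gripper_width: 0.0773
[ 3.79826985e+01  1.05882562e+01 -3.21871444e+01 -7.40571851e-03
 -4.72133697e+01 -6.90415551e+01] [ 0.16665191 -0.20349278  0.53909455] [ 0.03144828  0.07707845 -0.04313441] 0.07734614084226275
```

I'd rather write out each move instead of looping, so I do that from here. One more back-turn, then regrip.

```bash
python3 -m creep '[{"ax":8.5,"ay":0,"az":0,"tx":0,"ty":0,"tz":0,"fingers":0.077},{"ax":17,"ay":0,"az":0,"tx":0,"ty":0,"tz":0,"fingers":0.077},{"ax":25.5,"ay":0,"az":0,"tx":0,"ty":0,"tz":0,"fingers":0.077},{"ax":34,"ay":0,"az":0,"tx":0,"ty":0,"tz":0,"fingers":0.077},{"ax":42.5,"ay":0,"az":0,"tx":0,"ty":0,"tz":0,"fingers":0.077}]' 20
python3 -m creep '[{"ax":0,"ay":0,"az":0,"tx":0,"ty":0,"tz":0,"fingers":0.05},{"ax":0,"ay":0,"az":0,"tx":0,"ty":0,"tz":0,"fingers":0.05},{"ax":0,"ay":0,"az":0,"tx":0,"ty":0,"tz":0,"fingers":0.05},{"ax":0,"ay":0,"az":0,"tx":0,"ty":0,"tz":0,"fingers":0.05}]' 20
python3 -m creep '[{"ax":-8.5,"ay":0,"az":0,"tx":-0.0003,"ty":0,"tz":0,"fingers":0.05},{"ax":-17,"ay":0,"az":0,"tx":-0.0006,"ty":0,"tz":0,"fingers":0.05},{"ax":-25.5,"ay":0,"az":0,"tx":-0.0009,"ty":0,"tz":0,"fingers":0.05},{"ax":-34,"ay":0,"az":0,"tx":-0.0011,"ty":0,"tz":0,"fingers":0.05},{"ax":-42.5,"ay":0,"az":0,"tx":-0.0014,"ty":0,"tz":0,"fingers":0.05}]' 20
python3 -m creep '[{"ax":-8.5,"ay":0,"az":0,"tx":-0.0003,"ty":0,"tz":0,"fingers":0.05},{"ax":-17,"ay":0,"az":0,"tx":-0.0006,"ty":0,"tz":0,"fingers":0.05},{"ax":-25.5,"ay":0,"az":0,"tx":-0.0009,"ty":0,"tz":0,"fingers":0.05},{"ax":-34,"ay":0,"az":0,"tx":-0.0011,"ty":0,"tz":0,"fingers":0.05},{"ax":-42.5,"ay":0,"az":0,"tx":-0.0014,"ty":0,"tz":0,"fingers":0.05}]' 20
python3 -m creep '[{"ax":-8.5,"ay":0,"az":0,"tx":-0.0003,"ty":0,"tz":0,"fingers":0.05},{"ax":-17,"ay":0,"az":0,"tx":-0.0006,"ty":0,"tz":0,"fingers":0.05},{"ax":-25.5,"ay":0,"az":0,"tx":-0.0009,"ty":0,"tz":0,"fingers":0.05},{"ax":-34,"ay":0,"az":0,"tx":-0.0011,"ty":0,"tz":0,"fingers":0.05},{"ax":-42.5,"ay":0,"az":0,"tx":-0.0014,"ty":0,"tz":0,"fingers":0.05}]' 20
python3 -m creep '[{"ax":-8.5,"ay":0,"az":0,"tx":-0.0003,"ty":0,"tz":0,"fingers":0.05},{"ax":-17,"ay":0,"az":0,"tx":-0.0006,"ty":0,"tz":0,"fingers":0.05},{"ax":-25.5,"ay":0,"az":0,"tx":-0.0009,"ty":0,"tz":0,"fingers":0.05},{"ax":-34,"ay":0,"az":0,"tx":-0.0011,"ty":0,"tz":0,"fingers":0.05},{"ax":-42.5,"ay":0,"az":0,"tx":-0.0014,"ty":0,"tz":0,"fingers":0.05}]' 20
python3 -m creep '[{"ax":-8.5,"ay":0,"az":0,"tx":-0.0003,"ty":0,"tz":0,"fingers":0.05},{"ax":-17,"ay":0,"az":0,"tx":-0.0006,"ty":0,"tz":0,"fingers":0.05},{"ax":-25.5,"ay":0,"az":0,"tx":-0.0009,"ty":0,"tz":0,"fingers":0.05},{"ax":-34,"ay":0,"az":0,"tx":-0.0011,"ty":0,"tz":0,"fingers":0.05},{"ax":-42.5,"ay":0,"az":0,"tx":-0.0014,"ty":0,"tz":0,"fingers":0.05}]' 20
python3 - <<'E'
from h import *
s=r.get_state();print(s["joints"],s["contact_force"],s["moment"],s["gripper_width"])
c=viewer.capture("side");crop(c,270,170,400,320,4,"s5.png")
E
```

```text
time_s: 11.4
tcp_pos: [0.4734, 0.1264, 0.0973]
eef_rot: [43.2, 90.0, 59.6]
contact_force: [-0.5, -0.3, -0.2]
gripper_width: 0.077
time_s: 11.8
tcp_pos: [0.4733, 0.1262, 0.0972]
eef_rot: [155.8, 90.0, 172.8]
contact_force: [-0.3, 0.2, 0.2]
gripper_width: 0.0639
time_s: 12.3
tcp_pos: [0.4729, 0.1255, 0.0985]
eef_rot: [167.4, 89.9, -132.7]
contact_force: [1.1, -3.4, 0.3]
gripper_width: 0.0636
time_s: 12.8
tcp_pos: [0.4732, 0.1256, 0.1001]
eef_rot: [143.0, 89.9, -114.7]
contact_force: [0.5, -0.9, 1.4]
gripper_width: 0.0636
time_s: 13.3
tcp_pos: [0.4729, 0.1254, 0.1015]
eef_rot: [85.1, 89.9, -130.0]
contact_force: [-1.1, -3.4, 1.6]
gripper_width: 0.0633
time_s: 13.8
tcp_pos: [0.4731, 0.125, 0.103]
eef_rot: [61.5, 89.9, -111.2]
contact_force: [1.9, -4.6, 1.2]
gripper_width: 0.0636
time_s: 14.3
tcp_pos: [0.4735, 0.1256, 0.1045]
eef_rot: [53.4, 90.0, -76.8]
contact_force: [-0.0, -5.2, 3.1]
gripper_width: 0.0638
[ 3.79403826e+01  1.00393237e+01 -3.17169948e+01  5.64548728e-02
 -4.82630939e+01  1.01866170e+02] [-3.26113307e-03 -5.24103030e+00  3.10463875e+00] [-1.77043203 -0.1405148  -0.14598766] 0.06379052164407793
```

View pics/s5.png

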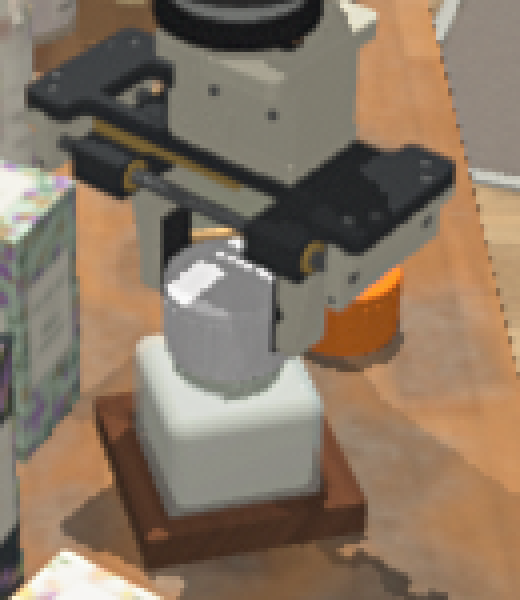

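The lid has clearly risen, with its lower edge now at crop y 390 and the neck showing. One last turn past the thread's end.

```bash
python3 -m creep '[{"ax":-8.5,"ay":0,"az":0,"tx":-0.0003,"ty":0,"tz":0,"fingers":0.05},{"ax":-17,"ay":0,"az":0,"tx":-0.0006,"ty":0,"tz":0,"fingers":0.05},{"ax":-25.5,"ay":0,"az":0,"tx":-0.0009,"ty":0,"tz":0,"fingers":0.05},{"ax":-34,"ay":0,"az":0,"tx":-0.0011,"ty":0,"tz":0,"fingers":0.05},{"ax":-42.5,"ay":0,"az":0,"tx":-0.0014,"ty":0,"tz":0,"fingers":0.05}]' 20
python3 -m creep '[{"ax":-8.5,"ay":0,"az":0,"tx":-0.0003,"ty":0,"tz":0,"fingers":0.05},{"ax":-12,"ay":0,"az":0,"tx":-0.0006,"ty":0,"tz":0,"fingers":0.05},{"ax":-12,"ay":0,"az":0,"tx":-0.002,"ty":0,"tz":0,"fingers":0.05},{"ax":-12,"ay":0,"az":0,"tx":-0.003,"ty":0,"tz":0,"fingers":0.05},{"ax":-12,"ay":0,"az":0,"tx":-0.004,"ty":0,"tz":0,"fingers":0.05}]' 20
python3 - <<'E'
from h import *
s=r.get_state();print(s["joints"],s["contact_force"],s["moment"],s["gripper_width"])
c=viewer.capture("side");crop(c,270,170,400,320,4,"s6.png")
E
```

```text
time_s: 14.85
tcp_pos: [0.4735, 0.1257, 0.1059]
eef_rot: [-0.6, 90.0, -88.5]
contact_force: [-0.9, -7.5, 6.5]
gripper_width: 0.0636
time_s: 15.35
tcp_pos: [0.4732, 0.1262, 0.1096]
eef_rot: [-109.1, 90.0, 174.7]
contact_force: [-0.3, 0.4, -1.2]
gripper_width: 0.0634
[ 3.79820492e+01  9.65828320e+00 -3.13490595e+01 -1.61761753e-02
 -4.90056425e+01  1.55823089e+02] [-0.26043455  0.38128258 -1.18912377] [-0.16027745 -0.05370524 -0.00527748] 0.06336442875455311
```

View pics/s6.png

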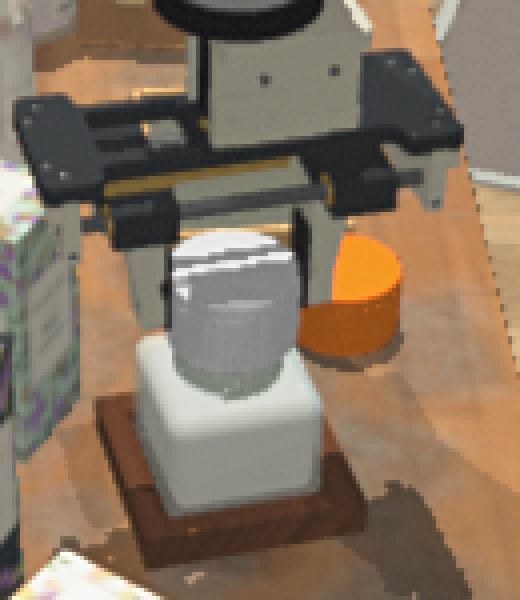

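The wrist force fell to about -1 N, roughly the lid's weight, so the thread has let go. I lift slowly.

```bash
python3 -m creep '[{"ax":0,"ay":0,"az":0,"tx":-0.004,"ty":0,"tz":0,"fingers":0.05},{"ax":0,"ay":0,"az":0,"tx":-0.009,"ty":0,"tz":0,"fingers":0.05},{"ax":0,"ay":0,"az":0,"tx":-0.015,"ty":0,"tz":0,"fingers":0.05},{"ax":0,"ay":0,"az":0,"tx":-0.022,"ty":0,"tz":0,"fingers":0.05},{"ax":0,"ay":0,"az":0,"tx":-0.03,"ty":0,"tz":0,"fingers":0.05}]' 20
python3 - <<'E'
from h import *
s=r.get_state();print(s["contact_force"],s["gripper_width"])
c=viewer.capture("side");crop(c,270,170,400,320,4,"s7.png")
E
```

```text
time_s: 15.9
tcp_pos: [0.4734, 0.1262, 0.1404]
eef_rot: [110.9, 90.0, 34.8]
contact_force: [0.2, 0.6, -1.3]
gripper_width: 0.0638
[ 0.18279772  0.5642632  -1.32208862] 0.06384863559758273
```

View pics/s7.png

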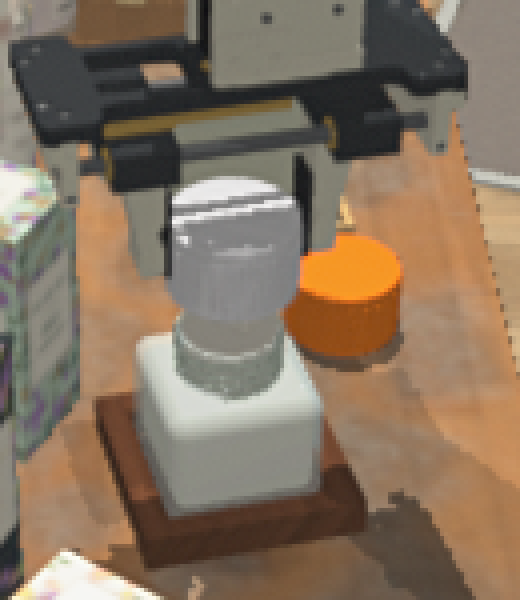

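Lid is off: the crop shows the bare neck with the white cover in place and the jar still in its recess. I raise further and swing the wrist back so joint 6 keeps its range.

```bash
python3 -m creep '[{"ax":8,"ay":0,"az":0,"tx":-0.01,"ty":0,"tz":0,"fingers":0.05},{"ax":16,"ay":0,"az":0,"tx":-0.02,"ty":0,"tz":0,"fingers":0.05},{"ax":24,"ay":0,"az":0,"tx":-0.03,"ty":0,"tz":0,"fingers":0.05},{"ax":32,"ay":0,"az":0,"tx":-0.035,"ty":0,"tz":0,"fingers":0.05},{"ax":40,"ay":0,"az":0,"tx":-0.035,"ty":0,"tz":0,"fingers":0.05}]' 20
python3 -m creep '[{"ax":8,"ay":0,"az":0,"tx":0,"ty":0,"tz":0,"fingers":0.05},{"ax":16,"ay":0,"az":0,"tx":0,"ty":0,"tz":0,"fingers":0.05},{"ax":24,"ay":0,"az":0,"tx":0,"ty":0,"tz":0,"fingers":0.05},{"ax":32,"ay":0,"az":0,"tx":0,"ty":0,"tz":0,"fingers":0.05},{"ax":40,"ay":0,"az":0,"tx":0,"ty":0,"tz":0,"fingers":0.05}]' 20
python3 - <<'E'
from h import *
np.set_printoptions(precision=4,suppress=True)
c=viewer.capture("side");crop(c,270,130,400,320,3,"s8.png")
s=r.get_state();print(s["joints"],s["tcp_pos"],s["contact_force"]);R=Ro.from_euler('xyz',s["eef_rot"],degrees=True).as_matrix();print(R)
print(R.T@(np.array([.458,-.198,.175])-s["tcp_pos"]))
E
```

```text
time_s: 16.45
tcp_pos: [0.4739, 0.1265, 0.1759]
eef_rot: [149.7, 89.9, 33.3]
contact_force: [-0.1, -0.5, -0.7]
gripper_width: 0.0634
time_s: 16.95
tcp_pos: [0.4734, 0.1262, 0.175]
eef_rot: [-157.8, 90.0, 45.8]
contact_force: [0.3, -0.9, -0.6]
gripper_width: 0.0636
[ 37.9742   5.4314 -26.4267  -0.0034 -58.1207  75.1339] [0.4734 0.1262 0.175 ] [ 0.1361  0.3193 -0.2147]
[[ 0.0003  0.3924 -0.9198]
 [ 0.0003 -0.9198 -0.3924]
 [-1.     -0.0001 -0.0003]]
[-0.0001  0.2922  0.1414]
```

View pics/s8.png

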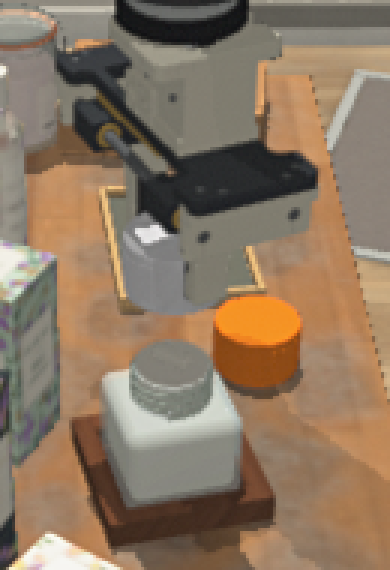

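```bash
python3 -m creep '[{"ax":0,"ay":0,"az":0,"tx":0,"ty":0.022,"tz":0.0106,"fingers":0.05},{"ax":0,"ay":0,"az":0,"tx":0,"ty":0.058,"tz":0.028,"fingers":0.05},{"ax":0,"ay":0,"az":0,"tx":0,"ty":0.095,"tz":0.046,"fingers":0.05},{"ax":0,"ay":0,"az":0,"tx":0,"ty":0.132,"tz":0.064,"fingers":0.05},{"ax":0,"ay":0,"az":0,"tx":0,"ty":0.169,"tz":0.082,"fingers":0.05}]' 20
python3 -m creep '[{"ax":0,"ay":0,"az":0,"tx":0,"ty":0.037,"tz":0.018,"fingers":0.05},{"ax":0,"ay":0,"az":0,"tx":0,"ty":0.074,"tz":0.036,"fingers":0.05},{"ax":0,"ay":0,"az":0,"tx":0,"ty":0.104,"tz":0.05,"fingers":0.05},{"ax":0,"ay":0,"az":0,"tx":0,"ty":0.1232,"tz":0.0594,"fingers":0.05},{"ax":0,"ay":0,"az":0,"tx":0,"ty":0.1232,"tz":0.0594,"fingers":0.05}]' 20
python3 - <<'E'
from h import *
np.set_printoptions(precision=4,suppress=True)
T=viewer.capture("top");S=viewer.capture("side");crop(T,230,200,470,320,3,"t9.png");crop(S,280,130,380,230,5,"s9.png")
s=r.get_state();c=viewer.capture("wrist");cv2.imwrite("pics/w9.png",c["pixels"])
print(s["joints"],s["tcp_pos"],s["contact_force"])
# jar neck/cover
for p in [(290,254)]: print(dep(T,*p))
E
```

```text
time_s: 17.5
tcp_pos: [0.4668, -0.0629, 0.1751]
eef_rot: [169.7, 90.0, 13.9]
contact_force: [0.8, 0.0, 0.5]
gripper_width: 0.0634
time_s: 18.0
tcp_pos: [0.4623, -0.2004, 0.1747]
eef_rot: [17.1, 90.0, -139.0]
contact_force: [0.5, 0.9, -0.4]
gripper_width: 0.0635
[ -0.8496   6.7671 -24.9182  -0.0097 -58.3232 114.8022] [ 0.4624 -0.1986  0.1746] [-0.3423  1.3584 -1.2239]
[0.4707 0.1237 0.1072]
```

View pics/t9.png

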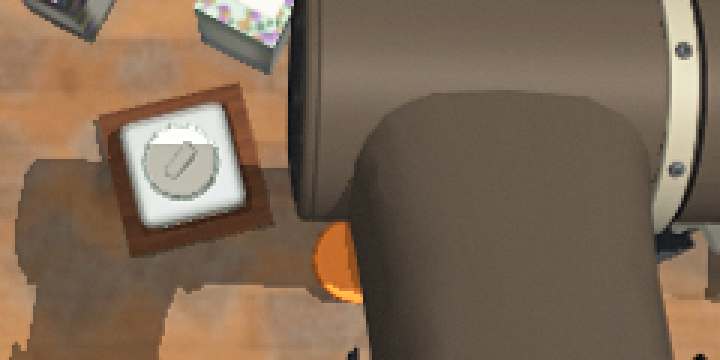

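View pics/s9.png

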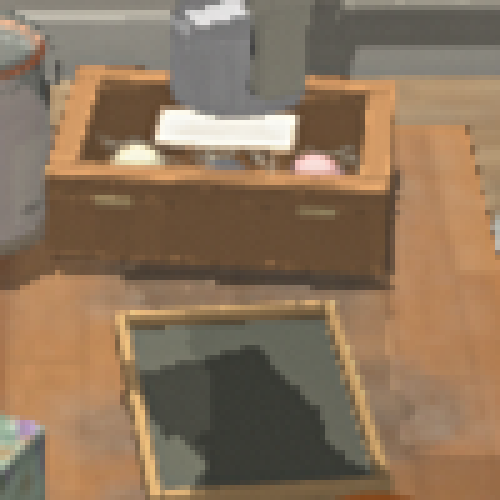

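View pics/w9.png

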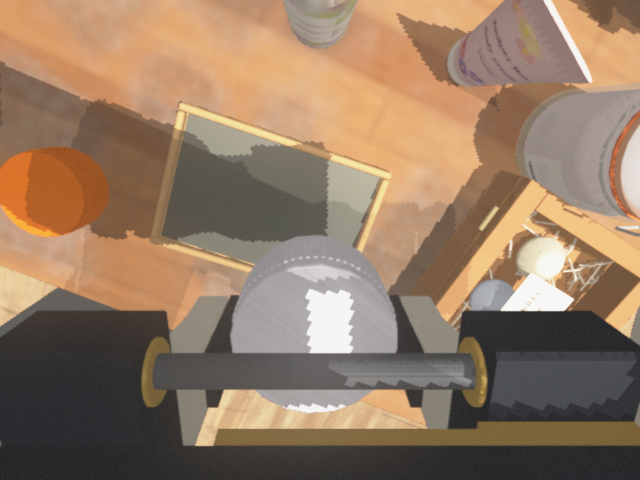

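The wrist view shows the tray's corners at about (181,103), (389,175) and (154,238), with the open wooden gift box beyond. The top view shows the cover in the jar's mouth with its bar diagonal around crop (181,160). I check the tray from here.

```bash
python3 - <<'E'
from h import *
np.set_printoptions(precision=4,suppress=True)
s=r.get_state();c=viewer.capture("wrist")
P=[onplane(c,*p,.014,s)[:2] for p in [(181,103),(389,175),(154,238)]]
print(s["tcp_pos"],P,(P[1]+P[2])/2,np.linalg.norm(P[0]-P[1]),np.linalg.norm(P[0]-P[2]))
for p in [(200,150),(230,200),(350,200),(181,105),(165,180)]: print(dep(c,*p,s))
R=Ro.from_euler('xyz',s["eef_rot"],degrees=True).as_matrix()
print(R, R.T@(np.array([.458,-.1965,.175])-s["tcp_pos"]))
E
```

```text
[ 0.4625 -0.1981  0.1747] [array([ 0.5057, -0.0716]), array([ 0.5209, -0.2364]), array([ 0.3971, -0.0843])] [ 0.459  -0.1603] 0.1655004111131576 0.10931173124834703
[ 0.4775 -0.0937  0.0054]
[ 0.4501 -0.1293  0.007 ]
[ 0.4897 -0.2182  0.0073]
[ 0.5043 -0.0719  0.0136]
[ 0.4462 -0.078   0.0138]
[[-0.      0.4065 -0.9137]
 [ 0.0001 -0.9137 -0.4065]
 [-1.     -0.0001 -0.0001]] [-0.0003 -0.0033  0.0035]
```

```bash
python3 -m creep '[{"ax":0,"ay":0,"az":0,"tx":0.015,"ty":-0.0026,"tz":0.0021,"fingers":0.05},{"ax":0,"ay":0,"az":0,"tx":0.045,"ty":-0.0026,"tz":0.0021,"fingers":0.05},{"ax":0,"ay":0,"az":0,"tx":0.08,"ty":-0.0026,"tz":0.0021,"fingers":0.05},{"ax":0,"ay":0,"az":0,"tx":0.11,"ty":-0.0026,"tz":0.0021,"fingers":0.05},{"ax":0,"ay":0,"az":0,"tx":0.13,"ty":-0.0026,"tz":0.0021,"fingers":0.05}]' 20
python3 -m creep '[{"ax":0,"ay":0,"az":0,"tx":0.01,"ty":0,"tz":0,"fingers":0.05},{"ax":0,"ay":0,"az":0,"tx":0.014,"ty":0,"tz":0,"fingers":0.05},{"ax":0,"ay":0,"az":0,"tx":0.016,"ty":0,"tz":0,"fingers":0.05},{"ax":0,"ay":0,"az":0,"tx":0.018,"ty":0,"tz":0,"fingers":0.05},{"ax":0,"ay":0,"az":0,"tx":0.018,"ty":0,"tz":0,"fingers":0.05}]' 20
python3 - <<'E'
from h import *
np.set_printoptions(precision=4,suppress=True)
S=viewer.capture("side");crop(S,280,130,380,230,5,"s10.png")
s=r.get_state();print(s["tcp_pos"],s["contact_force"],s["moment"])
E
```

```text
time_s: 18.7
tcp_pos: [0.4589, -0.1956, 0.043]
eef_rot: [-33.1, 89.9, 171.0]
contact_force: [-0.4, -0.4, 0.3]
gripper_width: 0.0639
time_s: 19.2
tcp_pos: [0.4602, -0.1967, 0.0273]
eef_rot: [153.8, 89.9, -2.2]
contact_force: [-0.2, -0.4, -0.1]
gripper_width: 0.0638
[ 0.4601 -0.1968  0.0273] [ 0.3327 -1.3314 -0.6636] [-0.1527  0.1019  0.0005]
```

View pics/s10.png

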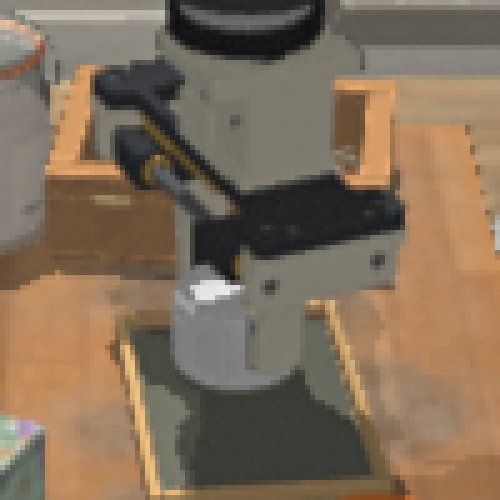

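Lid is just above the tray floor at its far end. I go down millimetre by millimetre.

```bash
python3 -m creep '[{"ax":0,"ay":0,"az":0,"tx":0.001,"ty":0,"tz":0,"fingers":0.05},{"ax":0,"ay":0,"az":0,"tx":0.002,"ty":0,"tz":0,"fingers":0.05},{"ax":0,"ay":0,"az":0,"tx":0.003,"ty":0,"tz":0,"fingers":0.05},{"ax":0,"ay":0,"az":0,"tx":0.004,"ty":0,"tz":0,"fingers":0.05},{"ax":0,"ay":0,"az":0,"tx":0.004,"ty":0,"tz":0,"fingers":0.05}]' 20
python3 -m creep '[{"ax":0,"ay":0,"az":0,"tx":0.0005,"ty":0,"tz":0,"fingers":0.05},{"ax":0,"ay":0,"az":0,"tx":0.001,"ty":0,"tz":0,"fingers":0.05},{"ax":0,"ay":0,"az":0,"tx":0.001,"ty":0,"tz":0,"fingers":0.05}]' 20
python3 -m creep '[{"ax":0,"ay":0,"az":0,"tx":0.0005,"ty":0,"tz":0,"fingers":0.05},{"ax":0,"ay":0,"az":0,"tx":0.001,"ty":0,"tz":0,"fingers":0.05},{"ax":0,"ay":0,"az":0,"tx":0.001,"ty":0,"tz":0,"fingers":0.05}]' 20
```

```text
time_s: 19.75
tcp_pos: [0.4595, -0.1967, 0.0225]
eef_rot: [-29.7, 90.0, 174.2]
contact_force: [-0.2, -0.3, -0.9]
gripper_width: 0.0638
time_s: 20.05
tcp_pos: [0.4596, -0.1968, 0.0217]
eef_rot: [30.0, 90.0, -126.0]
contact_force: [-1.1, -0.6, 1.2]
gripper_width: 0.0638
time_s: 20.35
tcp_pos: [0.4596, -0.1968, 0.0213]
eef_rot: [63.8, 90.0, -92.2]
contact_force: [-3.3, 1.6, 10.4]
gripper_width: 0.0638
```

Contact at z 0.0213, as predicted (0.0216). I release and go up.

```bash
python3 -m creep '[{"ax":0,"ay":0,"az":0,"tx":-0.001,"ty":0,"tz":0,"fingers":0.05},{"ax":0,"ay":0,"az":0,"tx":-0.001,"ty":0,"tz":0,"fingers":0.066},{"ax":0,"ay":0,"az":0,"tx":-0.001,"ty":0,"tz":0,"fingers":0.07},{"ax":0,"ay":0,"az":0,"tx":-0.001,"ty":0,"tz":0,"fingers":0.076},{"ax":0,"ay":0,"az":0,"tx":-0.001,"ty":0,"tz":0,"fingers":0.076}]' 20
python3 -m creep '[{"ax":0,"ay":0,"az":0,"tx":-0.005,"ty":0,"tz":0,"fingers":0.076},{"ax":0,"ay":0,"az":0,"tx":-0.02,"ty":0,"tz":0,"fingers":0.076},{"ax":0,"ay":0,"az":0,"tx":-0.05,"ty":0,"tz":0,"fingers":0.076},{"ax":0,"ay":0,"az":0,"tx":-0.095,"ty":0,"tz":0,"fingers":0.076},{"ax":0,"ay":0,"az":0,"tx":-0.14,"ty":0,"tz":0,"fingers":0.076}]' 20
python3 - <<'E'
from h import *
np.set_printoptions(precision=4,suppress=True)
S=viewer.capture("side");crop(S,280,130,380,310,4,"s11.png")
s=r.get_state();print(s["joints"],s["tcp_pos"],s["contact_force"],s["gripper_width"])
E
```

```text
time_s: 20.85
tcp_pos: [0.4596, -0.1967, 0.0215]
eef_rot: [-28.0, 90.0, 175.9]
contact_force: [0.1, -0.6, 0.3]
gripper_width: 0.0753
time_s: 21.35
tcp_pos: [0.459, -0.1967, 0.1632]
eef_rot: [-22.5, 89.9, -178.5]
contact_force: [1.7, -0.3, 0.1]
gripper_width: 0.0763
[ -0.612    6.6075 -25.6743   0.1875 -57.1522 114.5381] [ 0.4632 -0.1978  0.1713] [ 3.5112 -1.4379  8.1188] 0.0759266128249113
```

View pics/s11.png

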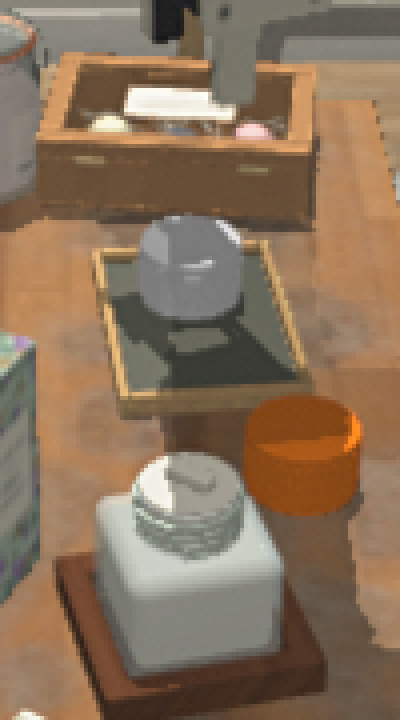

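Lid stands flat in the far half of the tray (crop (190,265)), and the cover's bar is visible on the jar at crop (195,470). I go back over the jar.

```bash
python3 -m creep '[{"ax":0,"ay":0,"az":0,"tx":-0.01,"ty":-0.022,"tz":-0.011,"fingers":0.076},{"ax":0,"ay":0,"az":0,"tx":-0.01,"ty":-0.058,"tz":-0.029,"fingers":0.076},{"ax":0,"ay":0,"az":0,"tx":-0.01,"ty":-0.095,"tz":-0.047,"fingers":0.076},{"ax":0,"ay":0,"az":0,"tx":-0.01,"ty":-0.132,"tz":-0.0655,"fingers":0.06},{"ax":0,"ay":0,"az":0,"tx":-0.01,"ty":-0.169,"tz":-0.084,"fingers":0.05}]' 20
python3 -m creep '[{"ax":0,"ay":0,"az":0,"tx":0,"ty":-0.037,"tz":-0.0185,"fingers":0.05},{"ax":0,"ay":0,"az":0,"tx":0,"ty":-0.074,"tz":-0.037,"fingers":0.05},{"ax":0,"ay":0,"az":0,"tx":0,"ty":-0.104,"tz":-0.052,"fingers":0.05},{"ax":0,"ay":0,"az":0,"tx":0,"ty":-0.1198,"tz":-0.0595,"fingers":0.05},{"ax":8,"ay":0,"az":0,"tx":0,"ty":-0.1198,"tz":-0.0595,"fingers":0.05}]' 20
python3 -m creep '[{"ax":8,"ay":0,"az":0,"tx":0,"ty":0,"tz":0,"fingers":0.05},{"ax":16,"ay":0,"az":0,"tx":0,"ty":0,"tz":0,"fingers":0.05},{"ax":24,"ay":0,"az":0,"tx":0,"ty":0,"tz":0,"fingers":0.05},{"ax":32,"ay":0,"az":0,"tx":0,"ty":0,"tz":0,"fingers":0.05},{"ax":40,"ay":0,"az":0,"tx":0,"ty":0,"tz":0,"fingers":0.05}]' 20
python3 -m creep '[{"ax":8,"ay":0,"az":0,"tx":0,"ty":0,"tz":0,"fingers":0.05},{"ax":16,"ay":0,"az":0,"tx":0,"ty":0,"tz":0,"fingers":0.05},{"ax":22,"ay":0,"az":0,"tx":0,"ty":0,"tz":0,"fingers":0.05},{"ax":22,"ay":0,"az":0,"tx":0,"ty":0,"tz":0,"fingers":0.05},{"ax":22,"ay":0,"az":0,"tx":0,"ty":0,"tz":0,"fingers":0.05}]' 20
python3 - <<'E'
from h import *
np.set_printoptions(precision=4,suppress=True)
s=r.get_state();c=viewer.capture("wrist");cv2.imwrite("pics/w12.png",c["pixels"]);crop(c,220,150,420,340,4,"w12c.png")
R=Ro.from_euler('xyz',s["eef_rot"],degrees=True).as_matrix()
print(s["joints"],s["tcp_pos"],s["contact_force"],s["gripper_width"],R)
E
```

```text
time_s: 21.9
tcp_pos: [0.4677, -0.0067, 0.1722]
eef_rot: [177.1, 89.9, 21.0]
contact_force: [0.7, 0.6, 0.6]
gripper_width: 0.0649
time_s: 22.4
tcp_pos: [0.4739, 0.1278, 0.1719]
eef_rot: [-158.3, 90.0, 37.8]
contact_force: [-0.9, 0.1, 0.1]
gripper_width: 0.05
time_s: 22.9
tcp_pos: [0.4736, 0.1255, 0.1719]
eef_rot: [-110.9, 90.0, 44.7]
contact_force: [0.2, 0.1, 1.1]
gripper_width: 0.0502
time_s: 23.4
tcp_pos: [0.4737, 0.1255, 0.1718]
eef_rot: [-101.7, 90.0, 32.4]
contact_force: [-0.2, 0.7, 0.5]
gripper_width: 0.0502
[ 37.8787   5.6194 -26.6675   0.0013 -57.7016   6.233 ] [0.4737 0.1255 0.1718] [-0.1863  0.7333  0.4524] 0.05019180272116901 [[ 0.0002 -0.718  -0.6961]
 [ 0.0001 -0.6961  0.718 ]
 [-1.     -0.0002 -0.    ]]
```

View pics/w12.png

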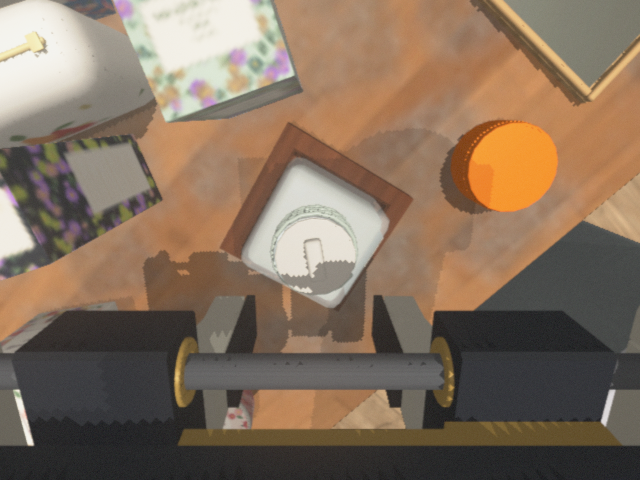

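View pics/w12c.png

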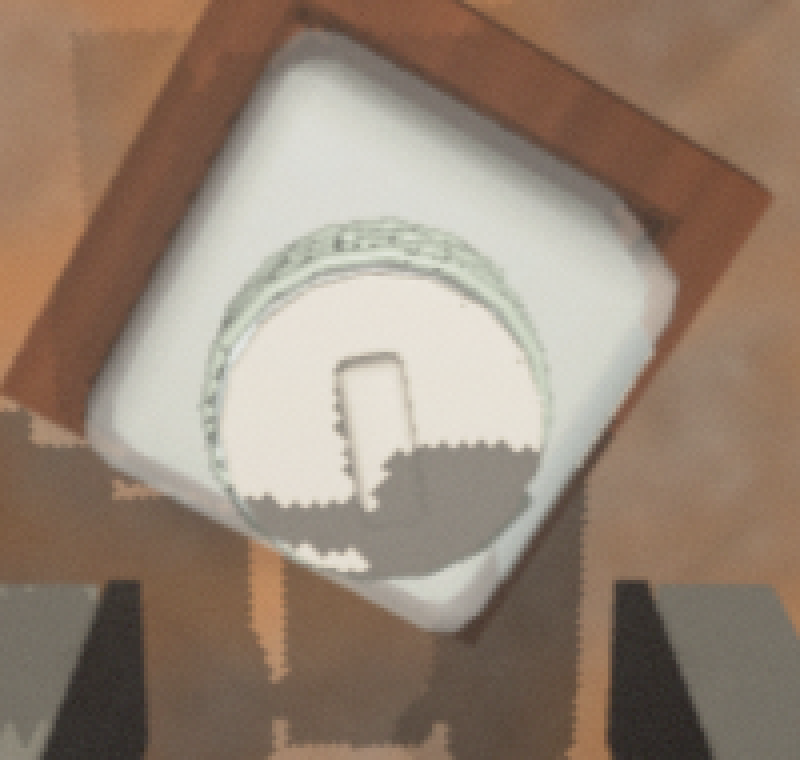

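The bar shows at crop x 340–422, y 355–525, tilted about 6° from the tool's z. Computing its centre and angle.

```bash
python3 - <<'E'
from h import *
np.set_printoptions(precision=4,suppress=True)
s=r.get_state();c=viewer.capture("wrist")
R=Ro.from_euler('xyz',s["eef_rot"],degrees=True).as_matrix()
q=[(344,362),(402,357),(423,522),(366,528)]
P=np.array([onplane(c,220+a/4,150+b/4,.1075,s) for a,b in q]);L=(P-s["tcp_pos"])@R
print(P.mean(0),L,L.mean(0),[np.linalg.norm(P[i]-P[i-1]) for i in range(4)])
v=((L[3]-L[0])+(L[2]-L[1]))[1:];print("long axis in tool yz, angle from z deg",np.degrees(np.arctan2(v[0],v[1])))
for a,b in [(375,420),(390,480),(290,420),(470,500)]: print("depth",dep(c,220+a/4,150+b/4,s))
# flange ellipse centre
e=((384,423)); print("flange c",onplane(c,220+384/4,150+423/4,.0995,s))
# 2nd view: top cam
T=viewer.capture("top");crop(T,270,235,312,275,14,"t12.png")
S=viewer.capture("side");crop(S,300,230,355,280,10,"s12.png")
E
```

```text
[0.4745 0.124  0.1075] [[ 0.0643 -0.0052 -0.0141]
 [ 0.0643  0.003  -0.0148]
 [ 0.0643  0.0063  0.0107]
 [ 0.0643 -0.0022  0.0116]] [ 0.0643  0.0005 -0.0017] [np.float64(0.025868386237890627), np.float64(0.008314113802426195), np.float64(0.025674180692218204), np.float64(0.008461646071954305)]
long axis in tool yz, angle from z deg 7.036189888453378
depth [0.4778 0.1224 0.1068]
depth [0.4698 0.1275 0.1072]
depth [0.4849 0.1335 0.0984]
depth [0.4568 0.1234 0.0999]
flange c [0.4747 0.1237 0.0995]
```

View pics/s12.png

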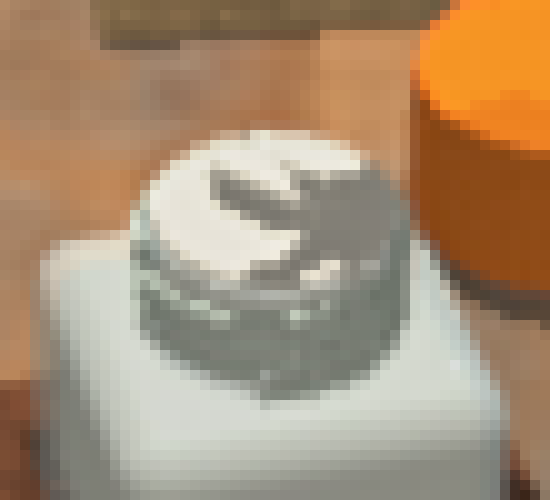

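Bar measures 26 mm long with its top at z 0.107 and the flange at 0.099, which matches. I align by -7° and go down with a narrower opening.

```bash
python3 -m creep '[{"ax":-7,"ay":0,"az":0,"tx":0.01,"ty":0.0005,"tz":-0.001,"fingers":0.034},{"ax":-7,"ay":0,"az":0,"tx":0.03,"ty":0.0005,"tz":-0.001,"fingers":0.034},{"ax":-7,"ay":0,"az":0,"tx":0.05,"ty":0.0005,"tz":-0.001,"fingers":0.034},{"ax":-7,"ay":0,"az":0,"tx":0.06,"ty":0.0005,"tz":-0.001,"fingers":0.034},{"ax":-7,"ay":0,"az":0,"tx":0.06,"ty":0.0005,"tz":-0.001,"fingers":0.034}]' 10
python3 - <<'E'
from h import *
np.set_printoptions(precision=4,suppress=True)
s=r.get_state();c=viewer.capture("wrist");crop(c,220,230,420,430,4,"w13c.png")
S=viewer.capture("side");crop(S,290,200,365,290,8,"s13.png")
s=r.get_state();print(s["tcp_pos"],s["contact_force"],s["gripper_width"])
E
```

```text
time_s: 24.1
tcp_pos: [0.4733, 0.1239, 0.1105]
eef_rot: [74.2, 89.8, -144.8]
contact_force: [-0.3, 0.3, 0.2]
gripper_width: 0.0341
[0.4744 0.1246 0.1121] [-0.697  -0.4637  0.0091] 0.033708876826856186
```

View pics/w13c.png

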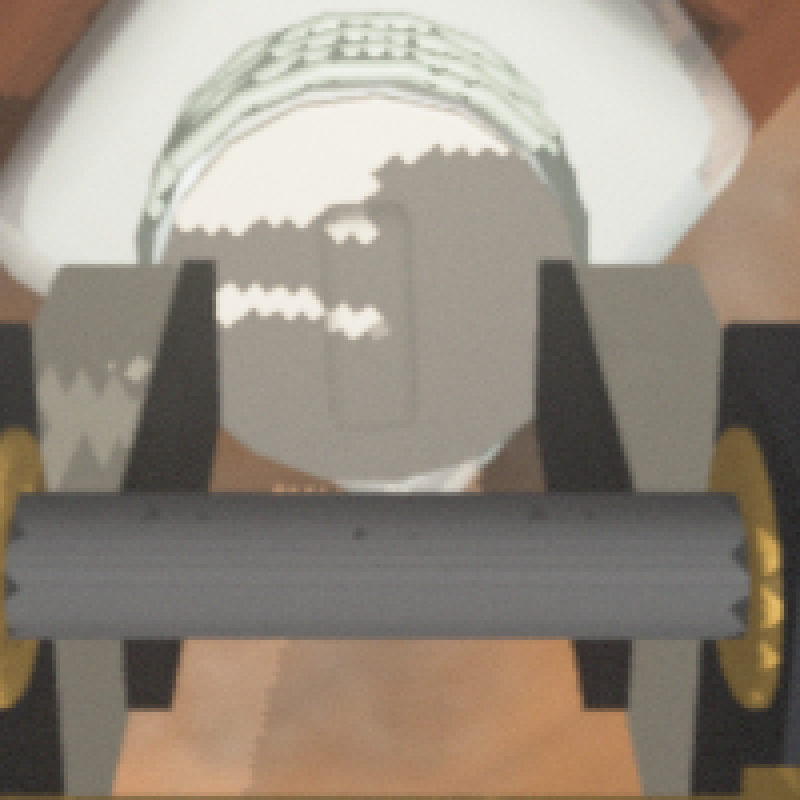

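View pics/s13.png

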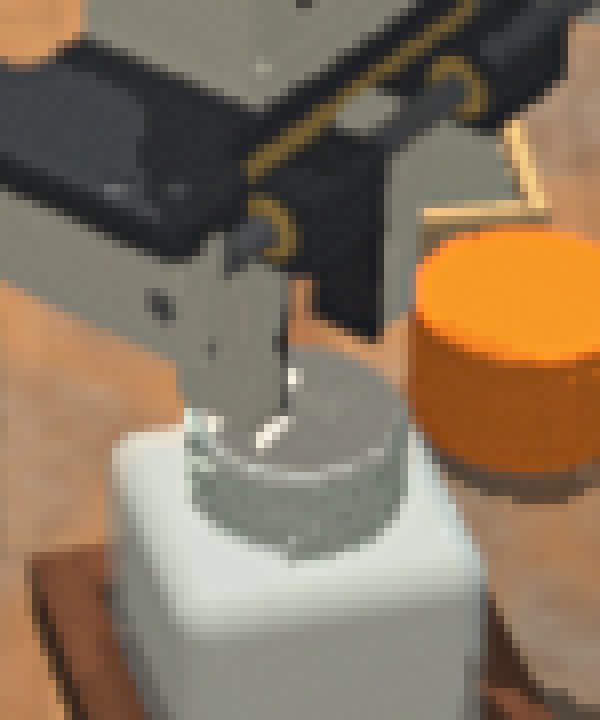

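The bar (crop x 325–412) is upright between the pads, about 1 mm off the midline. I correct that, go down and close gently.

```bash
python3 -m creep '[{"ax":0,"ay":0,"az":0,"tx":0.003,"ty":-0.001,"tz":0,"fingers":0.034},{"ax":0,"ay":0,"az":0,"tx":0.006,"ty":-0.001,"tz":0,"fingers":0.034},{"ax":0,"ay":0,"az":0,"tx":0.0085,"ty":-0.001,"tz":0,"fingers":0.034},{"ax":0,"ay":0,"az":0,"tx":0.0105,"ty":-0.001,"tz":0,"fingers":0.034},{"ax":0,"ay":0,"az":0,"tx":0.0105,"ty":-0.001,"tz":0,"fingers":0.034}]' 10
python3 -m creep '[{"ax":0,"ay":0,"az":0,"tx":0,"ty":0,"tz":0,"fingers":0.02},{"ax":0,"ay":0,"az":0,"tx":0,"ty":0,"tz":0,"fingers":0.014},{"ax":0,"ay":0,"az":0,"tx":0,"ty":0,"tz":0,"fingers":0.004},{"ax":0,"ay":0,"az":0,"tx":0,"ty":0,"tz":0,"fingers":0.004},{"ax":0,"ay":0,"az":0,"tx":0,"ty":0,"tz":0,"fingers":0.004}]' 10
python3 - <<'E'
from h import *
s=r.get_state();print(s["tcp_pos"],s["contact_force"],s["gripper_width"])
S=viewer.capture("side");crop(S,290,200,365,290,8,"s14.png")
E
```

```text
time_s: 24.7
tcp_pos: [0.4745, 0.1251, 0.1009]
eef_rot: [69.8, 90.0, -149.2]
contact_force: [0.3, -0.2, 0.1]
gripper_width: 0.0338
time_s: 25.2
tcp_pos: [0.4747, 0.1252, 0.1012]
eef_rot: [-119.2, 90.0, 21.7]
contact_force: [-1.1, 0.6, 0.3]
gripper_width: 0.0096
[0.47470513 0.12522211 0.10124358] [-1.07223737  0.61370684  0.3325272 ] 0.009603916341036058
```

View pics/s14.png

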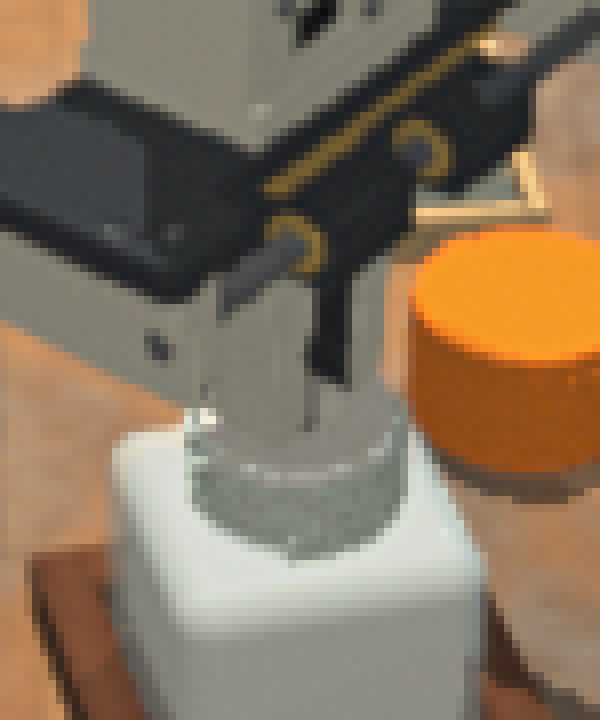

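Gripped at 9.6 mm (bar 10 mm), so it has the bar. Lifting slowly.

```bash
python3 -m creep '[{"ax":0,"ay":0,"az":0,"tx":-0.002,"ty":0,"tz":0,"fingers":0.004},{"ax":0,"ay":0,"az":0,"tx":-0.006,"ty":0,"tz":0,"fingers":0.004},{"ax":0,"ay":0,"az":0,"tx":-0.012,"ty":0,"tz":0,"fingers":0.004},{"ax":0,"ay":0,"az":0,"tx":-0.02,"ty":0,"tz":0,"fingers":0.004},{"ax":0,"ay":0,"az":0,"tx":-0.03,"ty":0,"tz":0,"fingers":0.004}]' 10
python3 -m creep '[{"ax":0,"ay":0,"az":0,"tx":-0.012,"ty":0,"tz":0,"fingers":0.004},{"ax":0,"ay":0,"az":0,"tx":-0.024,"ty":0,"tz":0,"fingers":0.004},{"ax":0,"ay":0,"az":0,"tx":-0.035,"ty":0,"tz":0,"fingers":0.004},{"ax":0,"ay":0,"az":0,"tx":-0.04,"ty":0,"tz":0,"fingers":0.004},{"ax":0,"ay":0,"az":0,"tx":-0.04,"ty":0,"tz":0,"fingers":0.004}]' 10
python3 - <<'E'
from h import *
np.set_printoptions(precision=4,suppress=True)
S=viewer.capture("side");crop(S,290,160,365,300,5,"s15.png")
s=r.get_state();c=viewer.capture("wrist");cv2.imwrite("pics/w15.png",c["pixels"])
R=Ro.from_euler('xyz',s["eef_rot"],degrees=True).as_matrix()
print(s["joints"],s["tcp_pos"],s["gripper_width"],R);print(R.T@(np.array([.4515,-.1155,s["tcp_pos"][2]])-s["tcp_pos"]))
E
```

```text
time_s: 25.75
tcp_pos: [0.4746, 0.1252, 0.1319]
eef_rot: [72.5, 90.0, -146.6]
contact_force: [-0.0, -0.3, 0.3]
gripper_width: 0.0095
time_s: 26.25
tcp_pos: [0.475, 0.1254, 0.1721]
eef_rot: [-105.3, 89.9, 35.7]
contact_force: [0.5, 0.6, -0.0]
gripper_width: 0.01
[ 37.7722   5.724  -26.6092  -0.0101 -57.6339  13.1552] [0.4747 0.1252 0.1714] 0.009942596754535562 [[ 0.0004 -0.6304 -0.7763]
 [ 0.0005 -0.7763  0.6304]
 [-1.     -0.0006  0.    ]]
[-0.0001  0.2015 -0.1338]
```

View pics/s15.png

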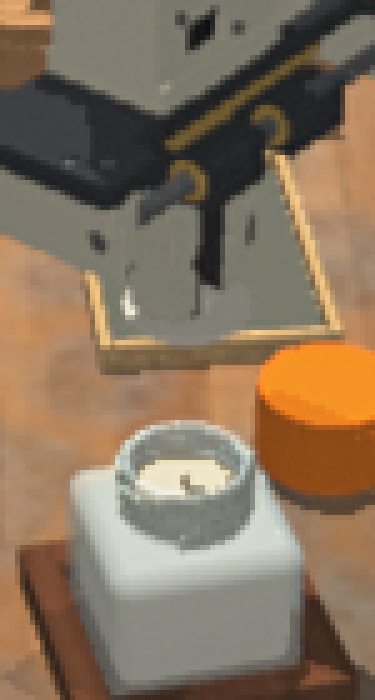

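View pics/w15.png

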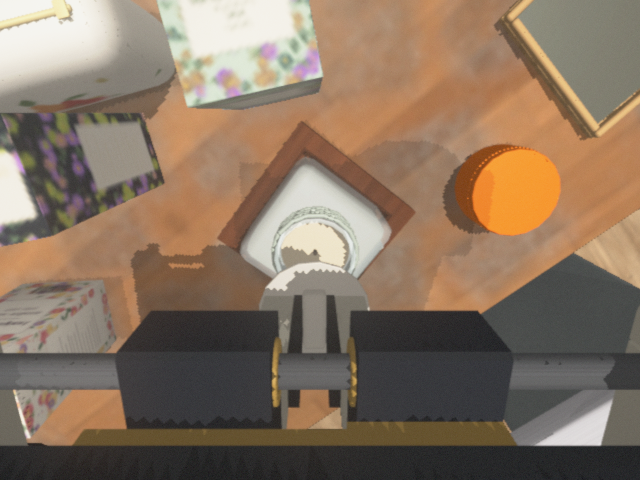

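The jar is open (wax and wick visible) and seated; the cover hangs level in the fingers. I move to the tray's near half.

```bash
python3 -m creep '[{"ax":0,"ay":0,"az":0,"tx":0,"ty":0.015,"tz":-0.01,"fingers":0.004},{"ax":0,"ay":0,"az":0,"tx":0,"ty":0.04,"tz":-0.0266,"fingers":0.004},{"ax":0,"ay":0,"az":0,"tx":0,"ty":0.07,"tz":-0.0465,"fingers":0.004},{"ax":0,"ay":0,"az":0,"tx":0,"ty":0.1,"tz":-0.0664,"fingers":0.004},{"ax":0,"ay":0,"az":0,"tx":0,"ty":0.13,"tz":-0.0863,"fingers":0.004}]' 10
python3 -m creep '[{"ax":0,"ay":0,"az":0,"tx":0,"ty":0.025,"tz":-0.0166,"fingers":0.004},{"ax":0,"ay":0,"az":0,"tx":0,"ty":0.05,"tz":-0.0332,"fingers":0.004},{"ax":0,"ay":0,"az":0,"tx":0,"ty":0.065,"tz":-0.043,"fingers":0.004},{"ax":0,"ay":0,"az":0,"tx":0,"ty":0.0715,"tz":-0.0475,"fingers":0.004},{"ax":0,"ay":0,"az":0,"tx":0,"ty":0.0715,"tz":-0.0475,"fingers":0.004}]' 10
python3 - <<'E'
from h import *
np.set_printoptions(precision=4,suppress=True)
S=viewer.capture("side");crop(S,280,130,380,310,4,"s16.png")
s=r.get_state();c=viewer.capture("wrist");cv2.imwrite("pics/w16.png",c["pixels"])
print(s["joints"],s["tcp_pos"],s["gripper_width"])
E
```

```text
time_s: 26.85
tcp_pos: [0.4586, -0.0321, 0.1706]
eef_rot: [55.1, 89.9, -164.0]
contact_force: [0.8, -0.2, 0.1]
gripper_width: 0.0099
time_s: 27.35
tcp_pos: [0.4509, -0.1166, 0.1707]
eef_rot: [44.7, 89.9, -174.5]
contact_force: [-0.6, -0.2, -0.3]
gripper_width: 0.0097
[  9.8952   3.3044 -29.4037  -0.0054 -57.3312  40.9625] [ 0.4511 -0.116   0.1708] 0.009867931074324807
```

View pics/s16.png

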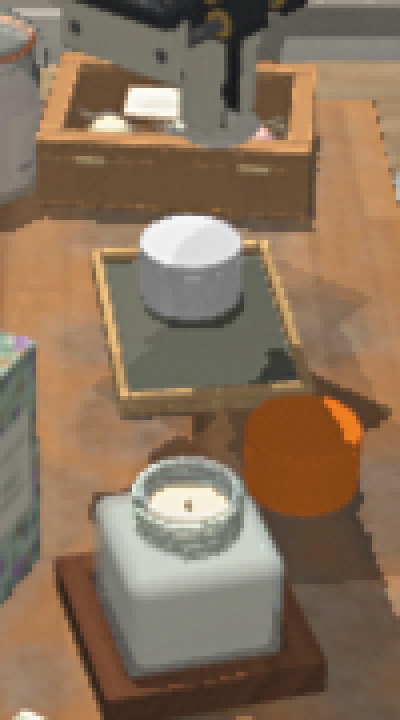

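View pics/w16.png

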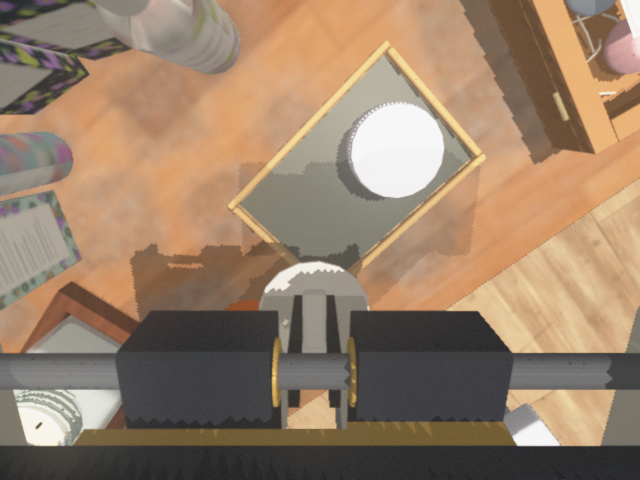

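```bash
python3 - <<'E'
from h import *
np.set_printoptions(precision=4,suppress=True)
s=r.get_state();c=viewer.capture("wrist")
A,B,C=[onplane(c,*p,.014,s)[:2] for p in [(388,43),(484,157),(232,207)]]
print("corners",A,B,C,np.linalg.norm(A-B),np.linalg.norm(A-C));ctr=(B+C)/2
ey=(C-A)/np.linalg.norm(C-A);ex=np.array([ey[1],-ey[0]])
def loc(p): d=np.array(p)-ctr; return d@ex,d@ey
print("ctr",ctr,"lid",onplane(c,397,150,.045,s),loc(onplane(c,397,150,.045,s)[:2]),"tcp loc",s["tcp_pos"],loc(s["tcp_pos"][:2]),"floor z",dep(c,300,190,s))
E
```

```text
corners [ 0.52   -0.2373] [ 0.4103 -0.2478] [ 0.5024 -0.0729] 0.11019851864068295 0.16534816734816368
ctr [ 0.4564 -0.1603] lid [ 0.4622 -0.1964  0.045 ] (np.float64(0.0019605031826069952), np.float64(-0.03646340625955103)) tcp loc [ 0.4514 -0.1155  0.1709] (np.float64(-0.00020870067008522285), np.float64(0.04512859597846543)) floor z [ 0.4781 -0.1221  0.0063]
```

Tray-frame check: lid at (0.002, -0.036), fingers over (0, 0.045), floor at z 0.006. Descending.

```bash
python3 -m creep '[{"ax":0,"ay":0,"az":0,"tx":0.015,"ty":0.0023,"tz":-0.0019,"fingers":0.004},{"ax":0,"ay":0,"az":0,"tx":0.045,"ty":0.0023,"tz":-0.0019,"fingers":0.004},{"ax":0,"ay":0,"az":0,"tx":0.08,"ty":0.0023,"tz":-0.0019,"fingers":0.004},{"ax":0,"ay":0,"az":0,"tx":0.11,"ty":0.0023,"tz":-0.0019,"fingers":0.004},{"ax":0,"ay":0,"az":0,"tx":0.132,"ty":0.0023,"tz":-0.0019,"fingers":0.004}]' 10
python3 -m creep '[{"ax":0,"ay":0,"az":0,"tx":0.009,"ty":0,"tz":0,"fingers":0.004},{"ax":0,"ay":0,"az":0,"tx":0.014,"ty":0,"tz":0,"fingers":0.004},{"ax":0,"ay":0,"az":0,"tx":0.017,"ty":0,"tz":0,"fingers":0.004},{"ax":0,"ay":0,"az":0,"tx":0.019,"ty":0,"tz":0,"fingers":0.004},{"ax":0,"ay":0,"az":0,"tx":0.019,"ty":0,"tz":0,"fingers":0.004}]' 10
python3 -m creep '[{"ax":0,"ay":0,"az":0,"tx":0.001,"ty":0,"tz":0,"fingers":0.004},{"ax":0,"ay":0,"az":0,"tx":0.002,"ty":0,"tz":0,"fingers":0.004},{"ax":0,"ay":0,"az":0,"tx":0.003,"ty":0,"tz":0,"fingers":0.004},{"ax":0,"ay":0,"az":0,"tx":0.003,"ty":0,"tz":0,"fingers":0.004}]' 10
python3 - <<'E'
from h import *
S=viewer.capture("side");crop(S,280,130,380,230,6,"s17.png")
s=r.get_state();print(s["tcp_pos"],s["contact_force"],s["moment"])
E
```

```text
time_s: 28.0
tcp_pos: [0.451, -0.1177, 0.0375]
eef_rot: [41.7, 89.9, -177.3]
contact_force: [0.1, 0.2, 0.3]
gripper_width: 0.01
time_s: 28.5
tcp_pos: [0.4521, -0.1185, 0.0207]
eef_rot: [-133.0, 89.9, 8.0]
contact_force: [0.0, -0.1, -0.0]
gripper_width: 0.0097
time_s: 28.9
tcp_pos: [0.4515, -0.1186, 0.0172]
eef_rot: [-107.3, 90.0, 33.6]
contact_force: [0.3, -0.2, 0.9]
gripper_width: 0.01
[ 0.45152528 -0.11860047  0.01715632] [-0.52676808  0.34246875  0.03823956] [-0.05664976  0.15290226  0.03128093]
```

View pics/s17.png

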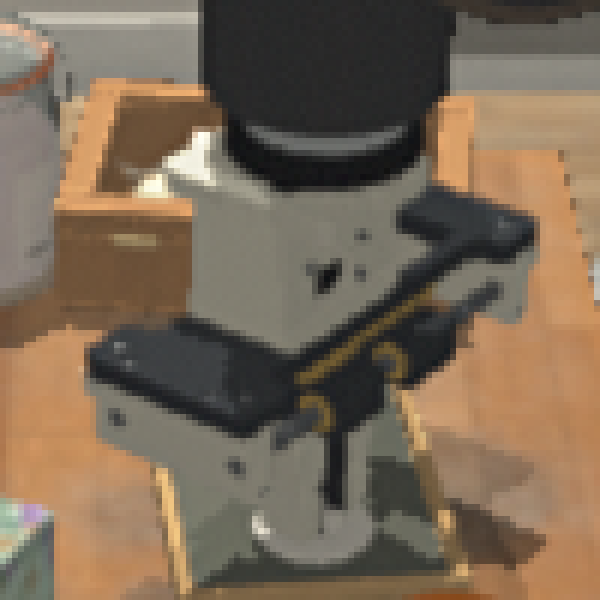

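The cover hangs about 2.5 mm above the felt. Creeping to contact.

```bash
python3 -m creep '[{"ax":0,"ay":0,"az":0,"tx":0.0005,"ty":0,"tz":0,"fingers":0.004},{"ax":0,"ay":0,"az":0,"tx":0.001,"ty":0,"tz":0,"fingers":0.004},{"ax":0,"ay":0,"az":0,"tx":0.0015,"ty":0,"tz":0,"fingers":0.004},{"ax":0,"ay":0,"az":0,"tx":0.0015,"ty":0,"tz":0,"fingers":0.004}]' 10
python3 -m creep '[{"ax":0,"ay":0,"az":0,"tx":0.0004,"ty":0,"tz":0,"fingers":0.004},{"ax":0,"ay":0,"az":0,"tx":0.0008,"ty":0,"tz":0,"fingers":0.004},{"ax":0,"ay":0,"az":0,"tx":0.0008,"ty":0,"tz":0,"fingers":0.004}]' 10
python3 -m creep '[{"ax":0,"ay":0,"az":0,"tx":0.0004,"ty":0,"tz":0,"fingers":0.004},{"ax":0,"ay":0,"az":0,"tx":0.0006,"ty":0,"tz":0,"fingers":0.004},{"ax":0,"ay":0,"az":0,"tx":0.0006,"ty":0,"tz":0,"fingers":0.004}]' 10
```

```text
time_s: 29.35
tcp_pos: [0.4515, -0.1186, 0.0156]
eef_rot: [41.9, 90.0, -177.2]
contact_force: [-0.1, 1.1, -0.3]
gripper_width: 0.01
time_s: 29.65
tcp_pos: [0.4515, -0.1186, 0.0148]
eef_rot: [45.4, 90.0, -173.7]
contact_force: [0.6, -0.5, -0.9]
gripper_width: 0.0093
time_s: 29.95
tcp_pos: [0.4516, -0.1186, 0.0142]
eef_rot: [56.8, 90.0, -162.3]
contact_force: [-0.2, 1.4, -0.7]
gripper_width: 0.0097
```

```bash
python3 -m creep '[{"ax":0,"ay":0,"az":0,"tx":0.0004,"ty":0,"tz":0,"fingers":0.004},{"ax":0,"ay":0,"az":0,"tx":0.0006,"ty":0,"tz":0,"fingers":0.004},{"ax":0,"ay":0,"az":0,"tx":0.0006,"ty":0,"tz":0,"fingers":0.004}]' 10
python3 -m creep '[{"ax":0,"ay":0,"az":0,"tx":0.0004,"ty":0,"tz":0,"fingers":0.004},{"ax":0,"ay":0,"az":0,"tx":0.0006,"ty":0,"tz":0,"fingers":0.004},{"ax":0,"ay":0,"az":0,"tx":0.0006,"ty":0,"tz":0,"fingers":0.004}]' 10
```

```text
time_s: 30.25
tcp_pos: [0.4516, -0.1186, 0.0142]
eef_rot: [-168.4, 90.0, -27.5]
contact_force: [-1.8, 0.3, 8.0]
gripper_width: 0.0098
time_s: 30.55
tcp_pos: [0.4516, -0.1186, 0.014]
eef_rot: [-179.4, 90.0, -38.5]
contact_force: [-4.0, 1.9, 14.8]
gripper_width: 0.0095
```

Contact is felt at z 0.014. I ease off, open a little, then rise.

```bash
python3 -m creep '[{"ax":0,"ay":0,"az":0,"tx":-0.001,"ty":0,"tz":0,"fingers":0.004},{"ax":0,"ay":0,"az":0,"tx":-0.001,"ty":0,"tz":0,"fingers":0.012},{"ax":0,"ay":0,"az":0,"tx":-0.001,"ty":0,"tz":0,"fingers":0.016},{"ax":0,"ay":0,"az":0,"tx":-0.001,"ty":0,"tz":0,"fingers":0.022},{"ax":0,"ay":0,"az":0,"tx":-0.001,"ty":0,"tz":0,"fingers":0.022}]' 10
python3 -m creep '[{"ax":0,"ay":0,"az":0,"tx":-0.004,"ty":0,"tz":0,"fingers":0.022},{"ax":0,"ay":0,"az":0,"tx":-0.015,"ty":0,"tz":0,"fingers":0.022},{"ax":0,"ay":0,"az":0,"tx":-0.045,"ty":0,"tz":0,"fingers":0.022},{"ax":0,"ay":0,"az":0,"tx":-0.09,"ty":0,"tz":0,"fingers":0.022},{"ax":0,"ay":0,"az":0,"tx":-0.14,"ty":0,"tz":0,"fingers":0.022}]' 10
python3 -m creep '[{"ax":0,"ay":0,"az":0,"tx":-0.03,"ty":-0.02,"tz":0.012,"fingers":0.022},{"ax":0,"ay":0,"az":0,"tx":-0.05,"ty":-0.05,"tz":0.03,"fingers":0.022},{"ax":0,"ay":0,"az":0,"tx":-0.05,"ty":-0.08,"tz":0.05,"fingers":0.022},{"ax":0,"ay":0,"az":0,"tx":-0.05,"ty":-0.08,"tz":0.05,"fingers":0.022},{"ax":0,"ay":0,"az":0,"tx":-0.05,"ty":-0.08,"tz":0.05,"fingers":0.022}]' 10
python3 - <<'E'
from h import *
np.set_printoptions(precision=4,suppress=True)
S=viewer.capture("side");cv2.imwrite("pics/s18f.png",S["pixels"]);crop(S,280,130,380,310,4,"s18.png")
s=r.get_state();c=viewer.capture("wrist");cv2.imwrite("pics/w18.png",c["pixels"]);T=viewer.capture("top");cv2.imwrite("pics/t18.png",T["pixels"])
print(s["tcp_pos"],s["contact_force"],s["gripper_width"],s["time_s"])
E
```

```text
time_s: 31.05
tcp_pos: [0.4515, -0.1186, 0.0139]
eef_rot: [43.7, 90.0, -175.3]
contact_force: [0.5, -1.0, 0.7]
gripper_width: 0.0213
time_s: 31.55
tcp_pos: [0.4505, -0.1187, 0.1558]
eef_rot: [48.4, 89.9, -170.7]
contact_force: [1.5, 0.4, 0.0]
gripper_width: 0.0222
time_s: 32.05
tcp_pos: [0.463, -0.0243, 0.2049]
eef_rot: [-119.5, 89.9, 21.6]
contact_force: [-0.6, -0.4, -1.0]
gripper_width: 0.0221
[ 0.4628 -0.0249  0.2045] [-0.2165  0.4222 -0.1099] 0.022167418577696454 32.1
```

View pics/s18.png

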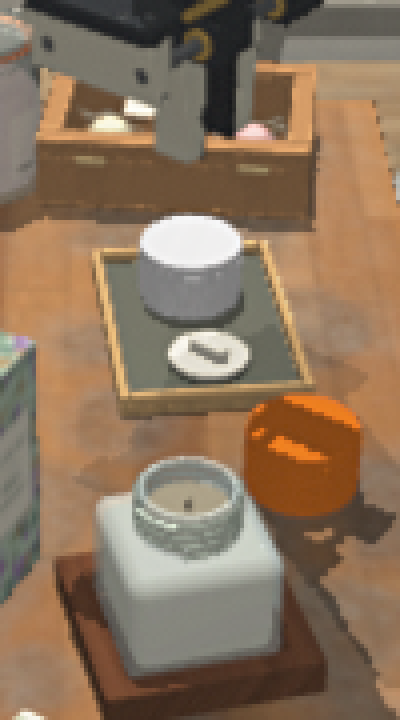

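View pics/w18.png

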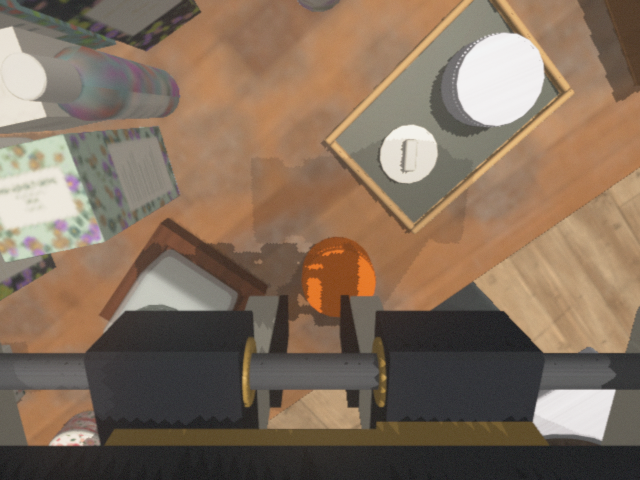

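View pics/t18.png

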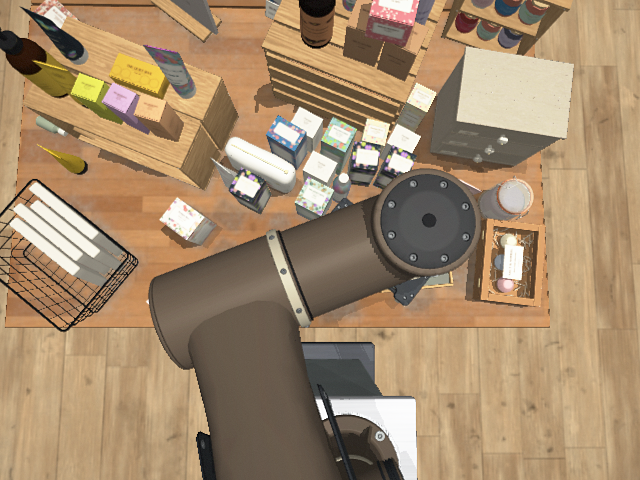

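The side and wrist views show the lid (side crop (190,265), wrist (495,80)) and the cover with its bar up (wrist (409,154)) lying side by side in the tray. The jar is seated and open, and the orange lid is untouched. One numeric check, then I hand in.

```bash
python3 - <<'E'
from h import *
np.set_printoptions(precision=4,suppress=True)
s=r.get_state();c=viewer.capture("wrist");S=viewer.capture("side")
A,B,C,D=[onplane(c,*p,.014,s)[:2] for p in [(503,-3),(573,93),(325,143),(413,232)]]
ctr=(B+C)/2;ey=(D-B)/np.linalg.norm(D-B);ex=np.array([ey[1],-ey[0]])
for n,p,z in (("lid",(499,80),.045),("cover",(409,154),.0125)):
    q=onplane(c,*p,z,s);print(n,q,((q[:2]-ctr)@ex,(q[:2]-ctr)@ey))
for p in [(470,70),(520,60),(500,110),(480,90),(525,95)]: print("lid z",dep(c,*p,s)[2])
for p in [(390,160),(430,150),(405,177),(395,135),(409,155)]: print("cover z",dep(c,*p,s)[2])
for u in (315,320,340): print("jar shoulder S",dep(S,u,265))
a=cv2.imread("pics/side0.png").astype(int);d=abs(a-S["pixels"]).sum(2)
print("side diff tin/soap region",d[335:430,340:430].mean(),"ref",d[280:300,420:440].mean(), "jar body", d[262:295,308:350].mean())
print(s["qd"],s["gripper_width"])
E
```

```text
lid [ 0.4611 -0.1961  0.045 ] (np.float64(0.0016684644277281673), np.float64(-0.03710031374761721))
cover [ 0.4519 -0.1191  0.0125] (np.float64(-0.0007339563132166322), np.float64(0.04037262194960483))
lid z 0.045069352730138956
lid z 0.04537624689647013
lid z 0.04446868763945522
lid z 0.04442814975419562
lid z 0.04475333655244579
cover z 0.011846127575575183
cover z 0.011466829426083458
cover z 0.01355318324754945
cover z 0.01238653876414686
cover z 0.020366944413568733
jar shoulder S [0.4984 0.1363 0.0718]
jar shoulder S [0.4891 0.1501 0.0828]
jar shoulder S [0.4495 0.1358 0.0709]
side diff tin/soap region 82.48666666666666 ref 12.5725 jar body 30.641414141414142
[-0.4361  0.3428  0.0206  0.0965  0.1733 -0.2015] 0.021542129976506126
```

The pixels around the tin and soap differ from the start, so I look at that area, since it may only be the arm's shadow.

View pics/s18f.png

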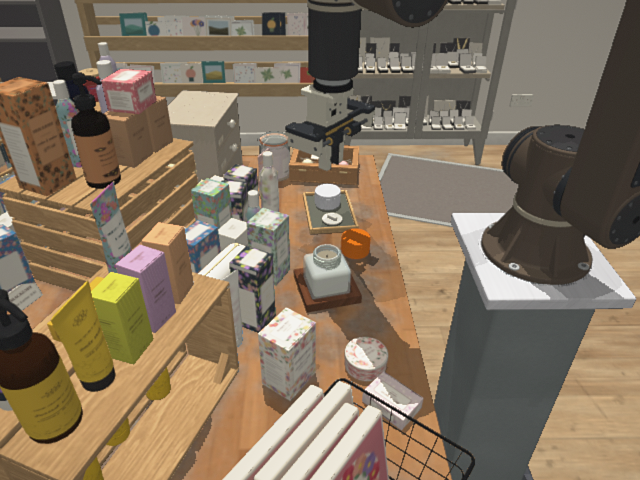

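Tin (366,358) and soap box (392,400) are where they were at the start; only the shadow differs. Handing in.

```bash
python3 - <<'E'
from plant import r, order
print(order.close_job(), r.get_state()["time_s"])
E
```

```text
the job is handed in; nothing more can be done
the job is handed in; nothing more can be done
```

The candle is set out and the job is handed in, at about 32 s of the 72 s allowed. I turned the lid about 590° anticlockwise in two strokes until the wrist force dropped to roughly its own weight. Then I lifted it straight off, took the dust cover by its bar, and set both down on the tray floor by feel.

**Last checks**
- **Lid:** at (0.002, -0.037) m in the tray's frame. Its top read 0.0444–0.0454 m, so it lies flat on the floor.
- **Dust cover:** at (-0.001, 0.040) m in the tray's frame, bar up. The flange read 0.0115–0.0136 m and the bar top 0.020 m.
- **Jar:** seated and upright. The shoulder read 0.071–0.072 m. A third point read 0.083 m; I took it to be on the neck but did not check.
- **Robot:** clear and touching nothing, with the gripper open around nothing.

**What disagreed**
- **Tin and soap box:** that area differed in pixels from the start picture. On viewing, both stood in the same place and only the arm's shadow had changed.
- **Cream tube:** I never picked it out in the pictures, so its place was not checked.
- **Camera views:** the side and top views differed by 2–4 mm on the tray and lid. I settled those positions with the wrist camera and by contact.
- **Repeated move:** for five identical turn-back rows I used a shell loop instead of typing each call. After that I typed every one.

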